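# Find the heavy side of flywheels on a roller stand

### The job

Swing the orange latch lever of the blue-lidded case free and open the lid all the way. Set every flywheel from the case on the roller stand, one to a station, let go and let them all settle there together until each hangs still with its heavy (brass) side down; then put each one back in a cradle of the open case with its heavy side still down, ready for marking. Leave the red cap and the caliper where they lie.

Things in the scene. Friction and masses are not known exactly. Their poses are not given: they have to be found in the camera images.
- case: fixed case, 106 x 268 mm, grey base with 45 mm high walls, blue lid. Origin: underside's centre; x from front to hinge side, y along, z up. Three cradles at x = 0, y = -84, 0, +84 mm: rubber V notches (x = +-26 to 36 mm, 45-degree flanks, 20 mm wide at the top) over a rubber pad. A wheel lies there with its axle along the case's x, 42 mm above the origin, and keeps the angle at which it is put down. Any wheel, any cradle
- lid (a joint): hinge of the lid, rad: 0 shut, 1.9 fully open (upright and leaning back). The lid is 42 mm deep, 0.35 kg; past about 1.1 it falls open by itself, damped, and stays open at 1.9. The latch blocks it while engaged
- lid_tab (a point): centre of the black lift tab on the lid's front, 22 mm (x) by 24 mm (y) by 14 mm high when shut; pinch its two sides along the case's y and swing it up and back about the hinge line; it turns between the fingers
- lid_hinge (a point): centre of the lid's hinge line, which runs along the case's y, at the rear, 46 mm above the table
- latch (a joint): hinge of the latch lever, rad, vertical axis: 0 means its arm lies along the case's +y over a lip of the lid and locks it; it swings out to the case's -x side, 1.57 points straight out to the front, stop at 1.75. Free of the lid from about 1.0. Friction holds it where it is left (0.03 N m)
- latch_pin (a point): middle of the upright orange pin at the end of the latch arm, 11 mm in diameter, standing 26 mm tall: from 18 mm below to 8 mm above this point; 58 mm from the pivot. Pinch it from above or push it sideways with shut fingers
- latch_pivot (a point): pivot of the latch lever, under its arm; the turning axis is vertical
- stand: fixed aluminium stand, 110 x 262 mm. Origin: underside's centre; x across, y along, z up. Stations at x = 0, y = -84, 0, +84 mm, each four free 18 mm rollers (x = +-29 to 39 mm, axes 21 mm apart). A wheel lies there with its axle along the stand's x, 50 mm above the origin, between the rollers; let go, it swings and comes to rest heavy side down, within some 6 degrees, in 2 to 6 s
- flywheel_a: steel flywheel: drum 68 mm in diameter, 40 mm wide, on a 10 mm axle 84 mm long; 0.38 kg +-15 %. Origin: drum's centre; x along the axle. One side is heavy: 17 mm brass spot on each flat end 23 mm off the axle and a brass bar on the rim, at the body's -z (z points up when the heavy side hangs down). Pinch the two flat ends above the axle. Starts in a case cradle at some angle; 2 or 3 wheels are there
- flywheel_b: steel flywheel: drum 68 mm in diameter, 40 mm wide, on a 10 mm axle 84 mm long; 0.38 kg +-15 %. Origin: drum's centre; x along the axle. One side is heavy: 17 mm brass spot on each flat end 23 mm off the axle and a brass bar on the rim, at the body's -z (z points up when the heavy side hangs down). Pinch the two flat ends above the axle. Starts in a case cradle at some angle; 2 or 3 wheels are there
- flywheel_c: steel flywheel: drum 68 mm in diameter, 40 mm wide, on a 10 mm axle 84 mm long; 0.38 kg +-15 %. Origin: drum's centre; x along the axle. One side is heavy: 17 mm brass spot on each flat end 23 mm off the axle and a brass bar on the rim, at the body's -z (z points up when the heavy side hangs down). Pinch the two flat ends above the axle. Starts in a case cradle at some angle; 2 or 3 wheels are there
- red_cap: red plastic cap, 34 mm across, 28 mm tall, a bystander on the table; origin at the centre of its underside
- caliper: caliper, 198 x 68 x 16 mm, a bystander lying on the table; origin at the centre of its underside
- marker: black marker pen, 124 mm long, lying on the table; plays no part

How it is judged:
By the outcome, as a careful person would: the job done as asked, in the order asked, and still so for the second after the job is handed in, with the robot touching nothing.
Of flywheel_a, flywheel_b, flywheel_c only 2 to 3 are there at a start; the rules pass over those that are not, and their reading is None.
At some moment in a run one of flywheel_a, flywheel_b, flywheel_c may be knocked a few centimetres aside while the robot is not near it.
Once in a run the grip may slacken for a moment while it holds something.
It also fails if it takes over 210 s, if anything falls off the work surface, if the arm or the gripper's body presses on something with over 40 N, if the wrist force passes 120 N, or if a joint passes its speed limit or range.

### The arm

A 7-joint arm with a two-finger parallel gripper is mounted at the origin on a cart in front of the work surface, level with it; the furniture and walls round the work are solid. World frame = base frame: x ahead of the robot, y to its left, z up, the work surface at z = 0. Lengths are in m, angles in rad, forces in N, time in s.
With the tool pointing down it reaches from about 0.4 to 0.875 m from the base axis. Payload 19.3 kg.
Tool frame: the origin (TCP) lies at the very end of the fingers, on their centre line; the grasp point (between the pads) lies 19 mm behind it; z points along the fingers, y is the direction in which the jaws open and shut (so a half turn about z gives the same grasp; the last joint's range is limited). The gripper opens to 85 mm and grips with 20 to 120 N. Pads are 22 mm wide; open, the fingers measure 114 mm over their backs; the gripper's body (76 mm by 85 mm) begins 54 mm behind the grasp point. The pads swing forward as they close: fully open they stand 13 mm farther back than shut.
Start: joints at [-1.415, 0.521, -0.036, 1.599, 0.021, 1.021, -0.113], TCP at [0.14, 0.609, 0.231] pointing down, gripper open.
Joint ranges: [-2.91, 2.91], [-0.3, 2.13], [-1.5, 1.42], [0.17, 2.43], [-1.26, 4.41], [0.16, 1.93], [-2.52, 2.52]. Speed limits (rad/s): [1.89, 1.89, 2.39, 2.39, 3.01, 3.01, 3.01].

### API

Orientations are given as [roll, pitch, yaw] about the fixed x, y, z axes, in that order (R = Rz(yaw) Ry(pitch) Rx(roll)).
In Python, from workcell import telemetry, imaging, ticket gives the robot as it stands.
- The arm moves only by the tool carry_out, never from a script. Its argument "series" is a list of rows, each a list of 7 numbers: the shift along the tool's x, y, z in m, then the turn, a rotation vector about the tool's x, y, z in rad, then the closure in counts, from 0 (fully open) to 255 (shut). In form: [[tx, ty, tz, ax, ay, az, jaw], ...]. A call has 1 to 10 rows; each row is the pose to reach, as a shift and turn from the pose commanded when the call began, along the tool's axes at that moment; what a row does not reach only later rows make up. A row lasts 1/8 s, in which the tool goes at most 62.5 mm and 10.7 degrees, less where a joint would pass 70% of its speed; a pose out of reach is approached as far as the arm can. A call with a gripper value outside its range is refused whole. The fingers move at their own pace and stop on an object; "force" is the grip in N (left out, the last holds). Time passes only in rows, so rows that repeat a pose let the fingers close. It gives the time, the measured TCP pose, the force and the opening at its end, in the units of the state.
- telemetry.observe(): the state, without advancing time (a new reading comes with each control period).
- imaging.grab_frame(name): name is "scene" or "top" or "wrist"; returns (picture, depth): 420x560x3 uint8, blue, green, red; 420x560 float32, m along the optical axis (not along the pixel's ray), 0 where there is no reading.
- imaging.camera_info(name): a dict with "mtx" (3x3 intrinsics, pixels), "extrinsics" (4x4, takes a point from camera to world coordinates); the wrist camera has in their place "hand_eye" (4x4, takes a point from camera to tool coordinates, whose origin is the TCP and whose axes are the flange's). Camera axes: x right, y down, z forward; pixel columns grow to the right and rows downward; lengths in m; the calibration is good to about 2 mm. A picture is of the moment at which its call begins: read the wrist's pose just before it. camera_info takes no time and is no camera call.
- ticket.job_done(): hands the job in, once; it reports no verdict.
The state is a dict: "clock": time; "qpos": joint angles; "qd": joint speeds; "joint_efforts": joint torques, N m; "position": TCP position; "tool_rot": TCP orientation; "force": force on the tool from outside, world axes, zero at the start; "moment": the same for the moment, N m; "grip_width": finger opening in m.
Only numpy, scipy, OpenCV 4.12 (cv2) and the standard library are available. Lean on these libraries where they do the work, as an engineer would, in place of code of your own. Each camera call takes 0.05 s, during which the arm holds its last target.

## Working session

There is one attempt and no reset: what is moved stays moved. The work goes in short steps, Python scripts to look and compute and a tool call to move; the robot and the scene stay as the last step left them, time stands still between calls to the robot, and variables do not carry over. Pictures are saved under pics/ and viewed, and the job is handed in when it is done.

Besides the shell and the picture viewer there is one more tool, called after "Request:" in YAML: its name, and indented under it one key for each argument. carry_out: Moves the arm, as the interface text tells. Its arguments: {"type":"object","properties":{"series":{"type":"array"},"force":{"type":"number"}},"required":["series"]}

```bash
ls -la; mkdir -p pics; python3 - <<'E'
from workcell import telemetry, imaging, ticket
import cv2
print(telemetry.observe())
for n in ["scene","top","wrist"]:
    p,d=imaging.grab_frame(n); cv2.imwrite(f"pics/{n}0.png",p)
    import numpy as np; np.save(f"pics/{n}0.npy",d)
    print(n,imaging.camera_info(n))
E
```

```text
total 12
drwxr-xr-x  3 agent agent 4096 Dec  7 00:12 .
drwxr-xr-x 23 root  root  4096 Dec  7 00:12 ..
drwxr-xr-x  2 agent agent 4096 Dec  7 00:12 pics
{'clock': 0.0, 'qpos': array([-1.41524105,  0.5220249 , -0.03634671,  1.6000132 ,  0.0212242 ,
        1.02109248, -0.1128251 ]), 'qd': array([-0.00017979,  0.0021997 , -0.00016351,  0.00132676,  0.00087026,
        0.00034538,  0.00041139]), 'joint_efforts': array([ 1.26791238e-03, -9.27117777e+01,  1.98010191e+00, -3.69937348e+01,
        1.78573496e-02,  8.04349518e-03,  3.06555626e-05]), 'position': array([0.13985709, 0.60880036, 0.23071687]), 'tool_rot': array([-3.14044432e+00,  9.33673276e-05,  2.91583185e+00]), 'force': array([ 0.64686632,  0.08770758, -0.31571568]), 'moment': array([ 0.01697328, -0.01965698,  0.00641897]), 'grip_width': 0.08527093859652386}
scene {'mtx': array([[523.55832731,   0.        , 275.52019189],
       [  0.        , 523.55832731, 219.06216936],
       [  0.        ,   0.        ,   1.        ]]), 'extrinsics': array([[ 0.75442004, -0.32286105,  0.57149904, -0.18496511],
       [-0.65597378, -0.3397676
[... 403 characters left out ...]
[-0.9998391 , -0.01789894, -0.00118526,  0.15932682],
       [ 0.00269009, -0.08428536, -0.99643803,  1.138122  ],
       [ 0.        ,  0.        ,  0.        ,  1.        ]])}
wrist {'mtx': array([[343.52718908,   0.        , 286.49585477],
       [  0.        , 343.52718908, 213.10672864],
       [  0.        ,   0.        ,   1.        ]]), 'hand_eye': array([[-4.92333090e-05, -9.53576946e-01, -3.01149474e-01,
         7.67662723e-02],
       [ 9.99999997e-01, -6.45874932e-05,  4.10289132e-05,
        -6.97142068e-04],
       [-5.85747154e-05, -3.01149471e-01,  9.53576946e-01,
        -1.42486381e-01],
       [ 0.00000000e+00,  0.00000000e+00,  0.00000000e+00,
         1.00000000e+00]])}
```

View pics/scene0.png

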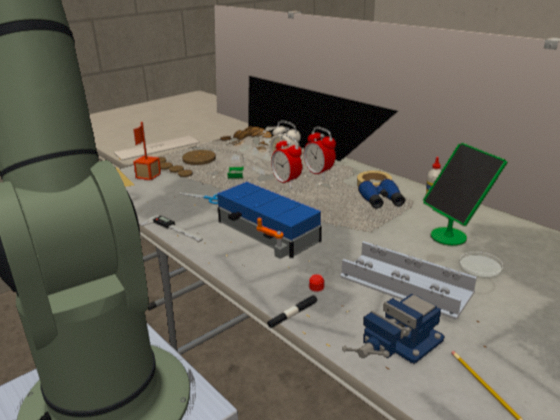

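View pics/top0.png

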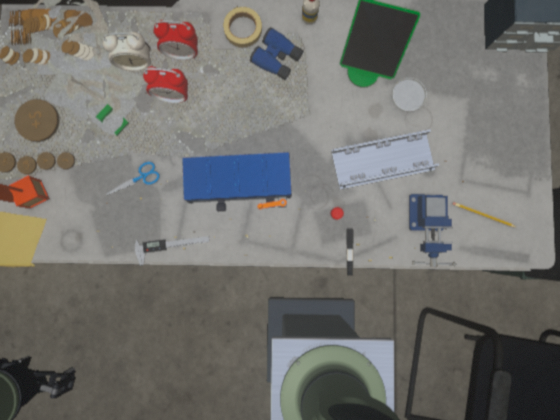

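View pics/wrist0.png

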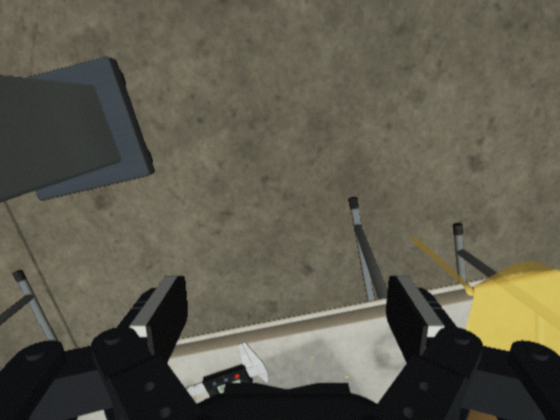

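```bash
cat > h.py <<'E'
import numpy as np, cv2
from scipy.spatial.transform import Rotation as R
from workcell import telemetry, imaging, ticket
def tcp():
    s=telemetry.observe(); T=np.eye(4); T[:3,:3]=R.from_euler('xyz',s['tool_rot']).as_matrix(); T[:3,3]=s['position']; return T,s
def grab(n,tag=None):
    T,s=tcp(); p,d=imaging.grab_frame(n); ci=imaging.camera_info(n)
    E=ci['extrinsics'] if n!='wrist' else T@ci['hand_eye']
    if tag: cv2.imwrite(f'pics/{tag}.png',p); np.savez(f'pics/{tag}.npz',d=d,E=E,K=ci['mtx'],p=p)
    return p,d,E,ci['mtx']
def load(tag):
    z=np.load(f'pics/{tag}.npz'); return z['p'],z['d'],z['E'],z['K']
def pt(u,v,d,E,K,z=None):
    if z is None: z=d[int(round(v)),int(round(u))]
    c=np.array([(u-K[0,2])/K[0,0]*z,(v-K[1,2])/K[1,1]*z,z,1]); return (E@c)[:3]
def onplane(u,v,E,K,zw):
    r=E[:3,:3]@np.array([(u-K[0,2])/K[0,0],(v-K[1,2])/K[1,1],1]); o=E[:3,3]; return o+r*(zw-o[2])/r[2]
def proj(P,E,K):
    c=np.linalg.inv(E)@np.append(P,1); return K[0,0]*c[0]/c[2]+K[0,2],K[1,1]*c[1]/c[2]+K[1,2]
def cloud(d,E,K):
    v,u=np.mgrid[:d.shape[0],:d.shape[1]]; c=np.stack([(u-K[0,2])/K[0,0]*d,(v-K[1,2])/K[1,1]*d,d],-1)
    return c@E[:3,:3].T+E[:3,3]
def crop(p,x0,y0,x1,y1,s,name):
    c=cv2.resize(p[y0:y1,x0:x1],None,fx=s,fy=s,interpolation=cv2.INTER_CUBIC); cv2.imwrite(f'pics/{name}.png',c)
def rel(pos,rpy,pitchfrom=None):
    T,s=tcp(); Rm=R.from_euler('xyz',rpy).as_matrix()
    return np.round(T[:3,:3].T@(np.array(pos)-T[:3,3]),4), np.round(R.from_matrix(T[:3,:3].T@Rm).as_rotvec(),4)
E
python3 - <<'E'
from h import *
p,d,E,K=grab('top','t1'); C=cloud(d,E,K)
crop(p,160,130,460,280,2.6,'t1c')
q,d2,E2,K2=grab('scene','s1'); crop(q,140,160,500,370,2.2,'s1c')
z=C[...,2]
cv2.imwrite('pics/z1.png',cv2.resize((np.clip(z[100:290,120:470],-0.02,.12)+.02)/.14*255,None,fx=2.2,fy=2.2,interpolation=cv2.INTER_NEAREST))
for (u,v) in [(237,176),(190,190),(285,165),(221,206),(272,204),(262,205),(385,160),(337,213),(170,243),(349,250)]: print(u,v,pt(u,v,d,E,K).round(3))
E
```

```text
237 176 [0.561 0.252 0.089]
190 190 [0.525 0.369 0.084]
285 165 [0.591 0.134 0.088]
221 206 [0.488 0.293 0.064]
272 204 [0.495 0.164 0.064]
262 205 [0.492 0.189 0.068]
385 160 [ 0.625 -0.137  0.007]
337 213 [ 0.478 -0.006  0.027]
170 243 [0.392 0.431 0.011]
349 250 [ 0.382 -0.039  0.018][ WARN:0@1.950] global loadsave.cpp:1063 imwrite_ Unsupported depth image for selected encoder is fallbacked to CV_8U.
```

View pics/t1c.png

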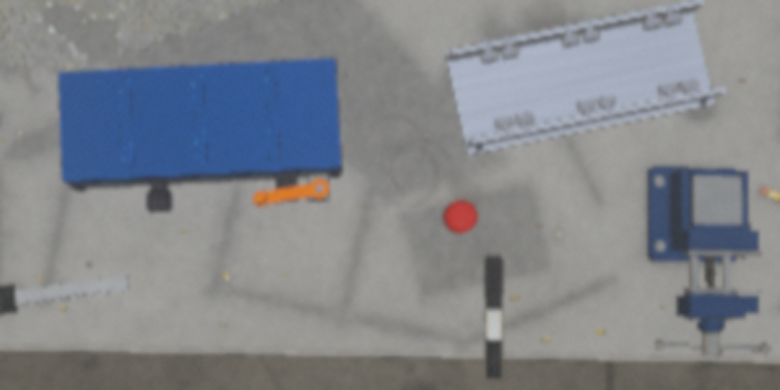

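View pics/s1c.png

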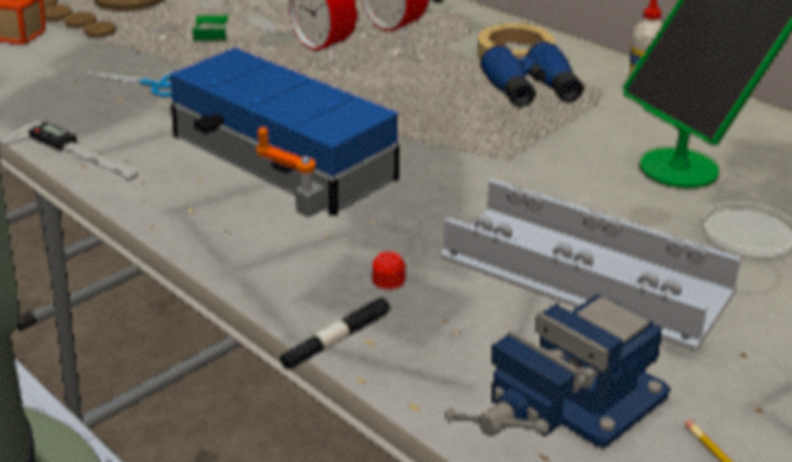

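View pics/z1.png

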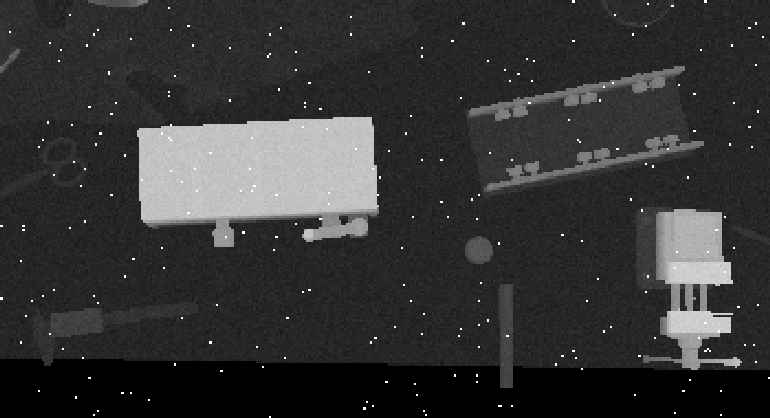

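```bash
python3 - <<'E'
from h import *
p,d,E,K=load('t1'); C=cloud(d,E,K); z=C[...,2]
z=cv2.medianBlur(z.astype(np.float32),3)
def fit(m,name):
    n,l,st,_=cv2.connectedComponentsWithStats(m.astype(np.uint8)); i=1+np.argmax(st[1:,4]); P=C[l==i][:,:2].astype(np.float32)
    r=cv2.minAreaRect(P*1000); print(name,len(P),r, np.median(z[l==i]))
roi=np.zeros(z.shape,bool); roi[140:215,170:300]=1
fit(roi&(z>.075),'lid')
# blue color outline
hsv=cv2.cvtColor(p,cv2.COLOR_BGR2HSV)
roi2=np.zeros(z.shape,bool); roi2[125:195,325:445]=1
for t in (.02,.03):
    m=roi2&(z>t); P=C[m][:,:2].astype(np.float32); print(cv2.minAreaRect(P*1000))
for nm,rows in (('far',(125,165)),('near',(160,195))):
    pass
m=roi2&(z>.03); P=C[m]; print(P[:,2].max(), len(P))
P2=P[:,:2]-P[:,:2].mean(0); u,s,vt=np.linalg.svd(P2,full_matrices=False); print(vt, P[:,:2].mean(0), np.degrees(np.arctan2(vt[0,1],vt[0,0])))
q=P2@vt.T; print(np.percentile(q[:,0],[0,1,50,99,100]),np.percentile(q[:,1],[0,1,25,50,75,99,100]))
# scene cam
p,d,E,K=load('s1'); 
crop(p,210,180,330,260,6,'s1l')
E
```

```text
lid 4554 ((504.5243225097656, 250.34695434570312), (223.24851989746094, 268.26007080078125), 4.04117488861084) 0.0865193
((575.3961791992188, -29.557830810546875), (152.46493530273438, 493.8146057128906), 25.8753604888916)
((575.4310302734375, -29.528778076171875), (152.3795166015625, 493.84619140625), 25.895511627197266)
1.1381220042084783 984
[[-0.27905247  0.96027585]
 [ 0.96027585  0.27905247]] [ 0.62527376 -0.12889323] 106.20366148879728
[-0.13177242 -0.12495482 -0.00234111  0.12625455  0.3398984 ] [-0.13680643 -0.05597127 -0.04264684  0.02535594  0.0411805   0.05358339
  0.05509479]
```

View pics/s1l.png

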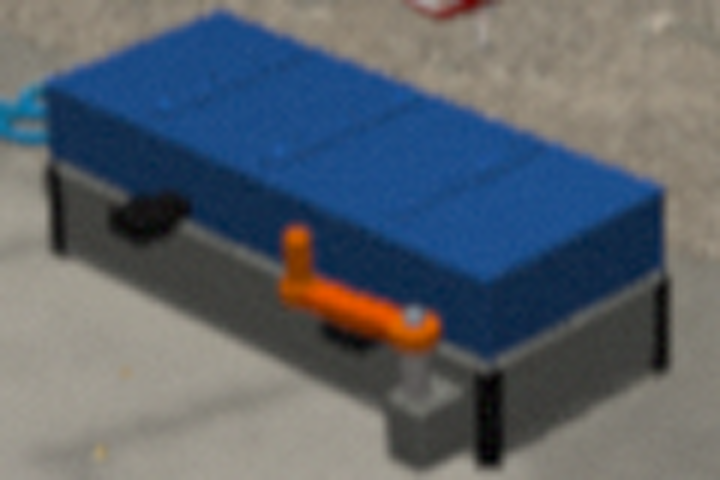

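```bash
cat >> h.py <<'E'
def rect(P):
    r=cv2.minAreaRect((P*1000).astype(np.float32)); return r
E
python3 - <<'E'
from h import *
p,d,E,K=load('t1'); C=cloud(d,E,K); z=C[...,2]
roi=np.zeros(z.shape,bool); roi[140:215,170:300]=1
m=roi&(abs(z-.0868)<.007); m=cv2.morphologyEx(m.astype(np.uint8),cv2.MORPH_OPEN,np.ones((3,3)))>0
P=C[m][:,:2]; print(rect(P),P.mean(0))
roi2=np.zeros(z.shape,bool); roi2[125:195,325:445]=1
m=roi2&(z>.02)&(z<.08);P=C[m]
print(rect(P[:,:2]))
print(rel([.46,.25,.30],[np.pi,0,np.pi]))
E
```

```text
((548.517822265625, 253.7393035888672), (135.002197265625, 267.6930847167969), 4.04117488861084) [0.56165765 0.25419269]
((625.1605834960938, -129.8749237060547), (100.34939575195312, 260.8713684082031), 12.651576042175293)
(array([-0.3923, -0.2782, -0.0688]), array([-0.0005,  0.    , -0.2259]))
```

Request:
carry_out:
  series:
    - [-0.392,-0.278,-0.069,0,0,-0.226,0]
    - [-0.392,-0.278,-0.069,0,0,-0.226,0]
    - [-0.392,-0.278,-0.069,0,0,-0.226,0]
    - [-0.392,-0.278,-0.069,0,0,-0.226,0]
    - [-0.392,-0.278,-0.069,0,0,-0.226,0]
    - [-0.392,-0.278,-0.069,0,0,-0.226,0]
    - [-0.392,-0.278,-0.069,0,0,-0.226,0]
    - [-0.392,-0.278,-0.069,0,0,-0.226,0]
    - [-0.392,-0.278,-0.069,0,0,-0.226,0]
    - [-0.392,-0.278,-0.069,0,0,-0.226,0]

```text
clock: 1.5
position: [0.4594, 0.2507, 0.3002]
tool_rot: [3.141, -0.0, -3.141]
force: [-0.5, 0.1, -0.1]
grip_width: 0.0853
```

```bash
python3 - <<'E'
from h import *
p,d,E,K=grab('wrist','w1'); print(tcp()[1]['position'],tcp()[1]['tool_rot'],tcp()[1]['qpos'].round(2))
crop(p,0,0,560,420,1.4,'w1b')
E
```

```text
[0.45913138 0.25112094 0.30012154] [ 3.14149884e+00 -4.91786652e-04 -3.14025622e+00] [-0.67  0.29  0.07  1.78 -0.02  1.07  0.98]
```

View pics/w1b.png

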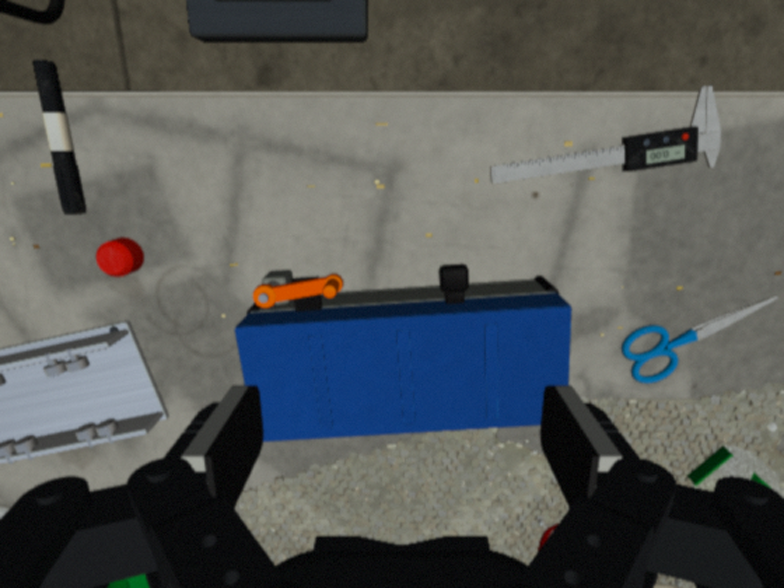

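```bash
python3 - <<'E'
from h import *
p,d,E,K=load('w1'); C=cloud(d,E,K); z=C[...,2]
crop(p,160,175,330,240,4.6,'w1l'); crop(p,270,175,420,240,5,'w1t')
m=(abs(z-.087)<.006)&(C[...,0]>.48); m=cv2.morphologyEx(m.astype(np.uint8),cv2.MORPH_OPEN,np.ones((3,3)))
n,l,st,_=cv2.connectedComponentsWithStats(m); i=1+np.argmax(st[1:,4]); print(rect(C[l==i][:,:2]),np.median(z[l==i]))
for (u,v) in [(238,326),(570,306),(572,424),(262,440)]: print(onplane(u/1.4,v/1.4,E,K,.087).round(4))
for (u,v) in [(264,296),(330,290),(337,282),(453,278)]: print((u/1.4,v/1.4),pt(u/1.4,v/1.4,d,E,K).round(4))
E
```

```text
((563.3953247070312, 253.590576171875), (106.9517822265625, 267.8368835449219), 4.011108875274658) 0.08616429361044237
[0.5177 0.1212 0.087 ]
[0.501  0.3816 0.087 ]
[0.6061 0.3944 0.087 ]
[0.6217 0.1311 0.087 ]
(188.57142857142858, 211.42857142857144) [0.4982 0.1387 0.0699]
(235.71428571428572, 207.14285714285717) [0.4883 0.195  0.0859]
(240.71428571428572, 201.42857142857144) [0.4873 0.1979 0.0665]
(323.5714285714286, 198.57142857142858) [0.4848 0.2923 0.0632]
```

View pics/w1l.png

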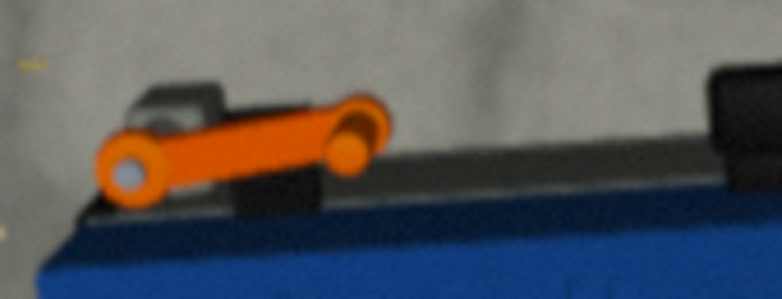

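View pics/w1t.png

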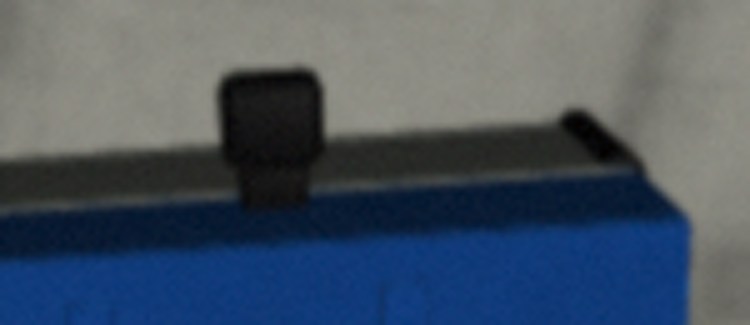

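```bash
python3 - <<'E'
from h import *
p,d,E,K=load('w1')
print('pin',onplane(235.7,208.7,E,K,.086),'pivot',onplane(188.3,212.6,E,K,.069),'armend',onplane(160+362/4.6,175+125/4.6,E,K,.0685))
print('tab',[onplane(270+u/5,175+v/5,E,K,.063).round(4) for u,v in [(220,75),(320,72),(325,160),(222,160)]])
print(rel([.4885,.1965,.11],[np.pi,0,np.pi]))
E
```

```text
pin [0.49004814 0.19487697 0.086     ] pivot [0.4998227 0.1380097 0.069    ] armend [0.48761458 0.19590481 0.0685    ]
tab [array([0.4748, 0.2812, 0.063 ]), array([0.4741, 0.3038, 0.063 ]), array([0.4949, 0.3059, 0.063 ]), array([0.4949, 0.2821, 0.063 ])]
(array([-0.0294, -0.0547,  0.1901]), array([ 0.0001, -0.0005,  0.0013]))
```

Request:
carry_out:
  series:
    - [-0.03,-0.056,0.06,0,0,0,120]
    - [-0.03,-0.056,0.12,0,0,0,120]
    - [-0.03,-0.056,0.17,0,0,0,120]
    - [-0.03,-0.056,0.19,0,0,0,120]
    - [-0.03,-0.056,0.19,0,0,0,120]
    - [-0.03,-0.056,0.19,0,0,0,120]
  force: 25

```text
clock: 2.3
position: [0.49, 0.1953, 0.1114]
tool_rot: [3.141, 0.001, -3.14]
force: [0.1, -0.2, 0.3]
grip_width: 0.0451
```

```bash
python3 - <<'E'
from h import *
p,d,E,K=grab('wrist','w2'); crop(p,0,0,560,420,1.4,'w2b'); print(rel([.4895,.1955,.071],[np.pi,0,np.pi]),tcp()[1]['grip_width'])
E
```

```text
(array([0.0008, 0.0002, 0.0407]), array([0.001 , 0.0017, 0.001 ])) 0.044875264623686406
```

View pics/w2b.png

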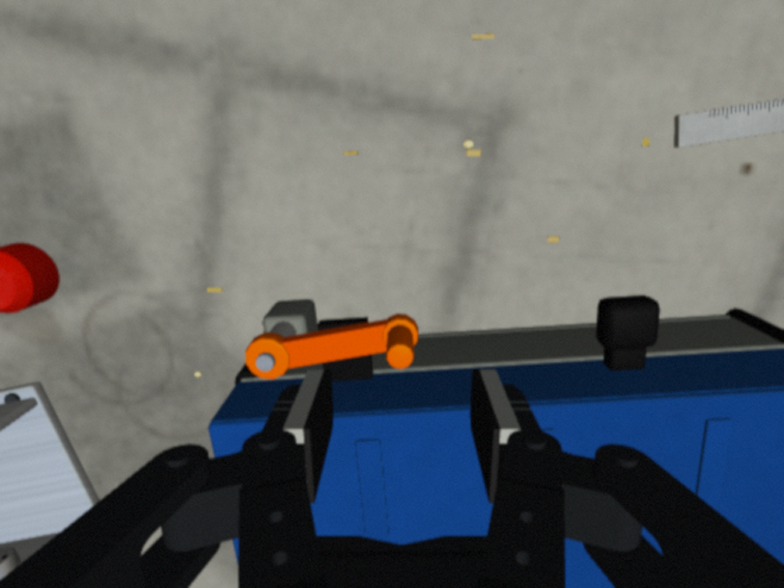

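Request:
carry_out:
  series:
    - [0,0,0.02,0,0,0,120]
    - [0,0,0.04,0,0,0,120]
    - [0,0,0.04,0,0,0,120]
    - [0,0,0.04,0,0,0,240]
    - [0,0,0.04,0,0,0,240]
    - [0,0,0.04,0,0,0,240]
    - [0,0,0.04,0,0,0,240]
    - [0,0,0.04,0,0,0,240]

```text
clock: 3.35
position: [0.4903, 0.1947, 0.071]
tool_rot: [3.141, 0.001, -3.141]
force: [0.4, 1.3, 9.5]
grip_width: 0.0098
```

Request:
carry_out:
  series:
    - [0.0105,-0.0027,-0.001,0,0,0,240]
    - [0.021,-0.0076,-0.001,0,0,0,240]
    - [0.03,-0.0145,-0.001,0,0,0,240]
    - [0.0375,-0.023,-0.001,0,0,0,240]
    - [0.043,-0.033,-0.001,0,0,0,240]
    - [0.0465,-0.0437,-0.001,0,0,0,240]
    - [0.048,-0.055,-0.001,0,0,0,240]
    - [0.048,-0.055,-0.001,0,0,0,240]
    - [0.048,-0.055,-0.001,0,0,0,240]

```text
clock: 4.47
position: [0.4409, 0.1388, 0.0711]
tool_rot: [-3.141, -0.002, 3.141]
force: [-6.5, -2.6, 2.9]
grip_width: 0.0098
```

Request:
carry_out:
  series:
    - [0,0,0,0,0,0,150]
    - [0,0,0,0,0,0,150]
    - [0,0,-0.03,0,0,0,120]
    - [0,0,-0.08,0,0,0,120]
    - [-0.02,0.06,-0.09,0,0,0,120]
    - [-0.04,0.12,-0.09,0,0,0,120]
    - [-0.0435,0.155,-0.09,0,0,0,120]
    - [-0.0435,0.155,-0.09,0,0,0,120]
    - [-0.0435,0.155,-0.09,0,0,0,120]

```text
clock: 5.6
position: [0.4852, 0.2936, 0.1611]
tool_rot: [-3.141, -0.0, 3.141]
force: [0.9, 0.0, 0.2]
grip_width: 0.0452
```

```bash
python3 - <<'E'
from h import *
p,d,E,K=grab('wrist','w3'); crop(p,0,0,560,420,1.4,'w3b'); print(tcp()[1]['position'],tcp()[1]['grip_width'])
E
```

```text
[0.48531612 0.29323643 0.16124402] 0.0453491310432095
```

View pics/w3b.png

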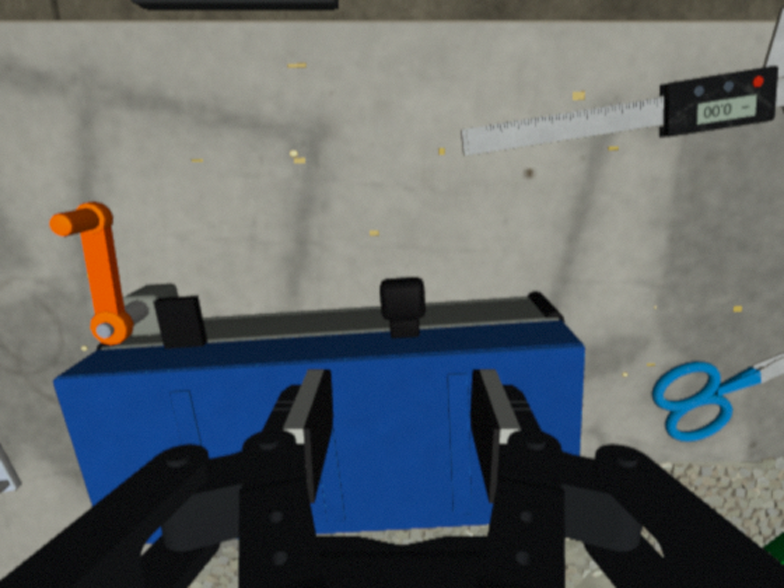

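```bash
cat >> h.py <<'E'
CASE=np.array([.5634,.2536]); CY=.069
def c2w(x,y,z=0,o=CASE,a=None):
    a=CY if a is None else a
    c,s=np.cos(a),np.sin(a); return np.array([o[0]+c*x-s*y,o[1]+s*x+c*y,z])
def w2c(P,o=CASE,a=None):
    a=CY if a is None else a
    c,s=np.cos(a),np.sin(a); v=np.array(P[:2])-o; return np.array([c*v[0]+s*v[1],-s*v[0]+c*v[1]])
E
python3 - <<'E'
from h import *
p,d,E,K=load('w3'); C=cloud(d,E,K)
c=[onplane(u/1.4,v/1.4,E,K,.063) for u,v in [(381,280),(423,280),(424,317),(383,317)]]
print(np.mean(c,0), w2c(np.mean(c,0)), pt(403/1.4,298/1.4,d,E,K), w2c(pt(403/1.4,298/1.4,d,E,K)))
m=(abs(C[...,2]-.087)<.006); m=cv2.morphologyEx(m.astype(np.uint8),cv2.MORPH_OPEN,np.ones((3,3)))
n,l,st,_=cv2.connectedComponentsWithStats(m); i=1+np.argmax(st[1:,4]); print(rect(C[l==i][:,:2]))
tab=c2w(-.0765,.0445); print(tab)
print(rel([tab[0],tab[1],.041],[np.pi,0,np.pi+CY]))
E
```

```text
[0.48442105 0.29364234 0.063     ] [-0.07603029  0.04539228] [0.48431219 0.29377177 0.06207958] [-0.07612996  0.0455289 ]
((563.0515747070312, 253.3275604248047), (107.06731414794922, 268.4725341796875), 3.972062110900879)
[0.48401397 0.2927198  0.        ]
(array([ 0.0013, -0.0004,  0.1202]), array([-0.0007, -0.0001, -0.0699]))
```

Request:
carry_out:
  series:
    - [0.001,0.0,0.04,0,0,-0.069,100]
    - [0.001,0.0,0.09,0,0,-0.069,100]
    - [0.001,0.0,0.12,0,0,-0.069,100]
    - [0.001,0.0,0.12,0,0,-0.069,100]
    - [0.001,0.0,0.12,0,0,-0.069,255]
    - [0.001,0.0,0.12,0,0,-0.069,255]
    - [0.001,0.0,0.12,0,0,-0.069,255]
    - [0.001,0.0,0.12,0,0,-0.069,255]
  force: 40

```text
clock: 6.65
position: [0.4851, 0.2941, 0.0431]
tool_rot: [3.141, 0.002, -3.073]
force: [-1.3, -4.5, 7.6]
grip_width: 0.0234
```

Request:
carry_out:
  series:
    - [-0.001,0,-0.0128,0,0,0,255]
    - [-0.0046,0,-0.0254,0,0,0,255]
    - [-0.009,0,-0.038,0,0,0,255]
    - [-0.0141,0,-0.0494,0,0,0,255]
    - [-0.0141,0,-0.0494,0,0,0,255]

```text
clock: 7.28
position: [0.499, 0.2951, 0.0921]
tool_rot: [3.141, 0.001, -3.073]
force: [1.9, -5.2, -1.8]
grip_width: 0.0237
```

Request:
carry_out:
  series:
    - [-0.0065,0,-0.011,0,0,0,255]
    - [-0.014,0,-0.0217,0,0,0,255]
    - [-0.0227,0,-0.0312,0,0,0,255]
    - [-0.0322,0,-0.0401,0,0,0,255]
    - [-0.0425,0,-0.0478,0,0,0,255]
    - [-0.0536,0,-0.0546,0,0,0,255]
    - [-0.0653,0,-0.06,0,0,0,255]
    - [-0.0775,0,-0.0644,0,0,0,255]
    - [-0.0964,0,-0.0687,0,0,0,255]
    - [-0.0964,0,-0.0687,0,0,0,255]

```text
clock: 8.52
position: [0.5955, 0.3017, 0.1604]
tool_rot: [3.141, 0.001, -3.073]
force: [-2.2, -6.1, 7.1]
grip_width: 0.023
```

Open the fingers, then rise and back off to look into the case.

Request:
carry_out:
  series:
    - [-0.003,0,0,0,0,0,100]
    - [-0.003,0,0,0,0,0,100]
    - [-0.003,0,0,0,0,0,100]
    - [0,0,-0.03,0,0,0,60]
    - [0.03,-0.02,-0.07,0,0,0,0]
    - [0.08,-0.04,-0.11,0,0,0,0]
    - [0.12,-0.05,-0.14,0,0,0,0]
    - [0.13,-0.05,-0.14,0,0,0,0]
    - [0.13,-0.05,-0.14,0,0,0,0]

```text
clock: 9.65
position: [0.468, 0.2436, 0.2994]
tool_rot: [3.141, 0.0, -3.072]
force: [0.8, -0.3, -0.1]
grip_width: 0.0851
```

```bash
python3 - <<'E'
from h import *
p,d,E,K=grab('wrist','w4'); crop(p,0,0,560,420,1.4,'w4b'); print(tcp()[1]['position'],tcp()[1]['grip_width'])
E
```

```text
[0.4684792  0.24355026 0.29887991] 0.08535126197769351
```

View pics/w4b.png

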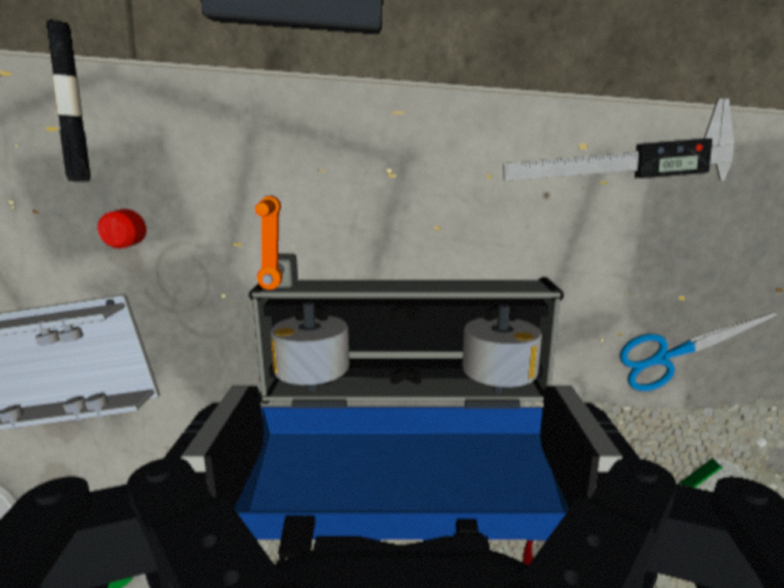

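```bash
python3 - <<'E'
from h import *
p,d,E,K=load('w4'); C=cloud(d,E,K)
loc=C[...,:2]-CASE; c,s=np.cos(CY),np.sin(CY); X=c*loc[...,0]+s*loc[...,1]; Y=-s*loc[...,0]+c*loc[...,1]; Z=C[...,2]
for y0 in (-.084,.084):
    m=(abs(X)<.04)&(abs(Y-y0)<.045)&(Z>.062)&(Z<.085)
    print(m.sum(),X[m].min(),X[m].max(),np.percentile(X[m],[2,98]),np.percentile(Y[m],[2,98]),np.percentile(Z[m],99))
q,d2,E2,K2=grab('scene','s2'); crop(q,140,130,500,370,2.2,'s2c')
p,d,E,K=load('t1'); C=cloud(d,E,K); z=C[...,2]
roi2=np.zeros(z.shape,bool); roi2[125:195,325:445]=1
m=roi2&(z>.02)&(z<.08); print(np.percentile(z[m],[10,50,90,97]))
E
```

```text
1531 -0.02139364013837763 0.020093020735880145 [-0.02011998  0.01865873] [-0.11190412 -0.05958493] 0.07700783830548104
1511 -0.019398491685760428 0.021855752671830677 [-0.01831259  0.0205361 ] [0.05970158 0.11115575] 0.07709775975625743
[0.03084863 0.0444822  0.04934608 0.05158171]
```

View pics/s2c.png

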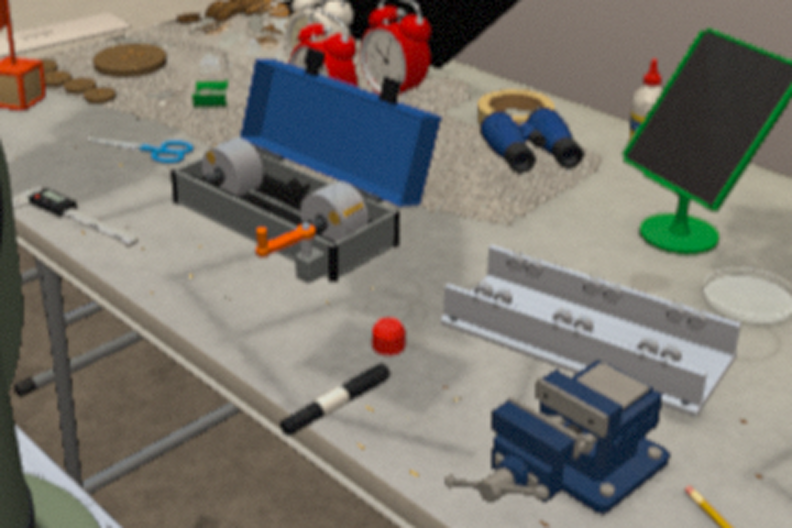

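```bash
python3 - <<'E'
from h import *
print(rel([.625,-.06,.31],[np.pi,0,1.79]))
E
```

```text
(array([-0.1349, -0.3135, -0.0114]), array([-1.1000e-03, -3.0000e-04,  1.4209e+00]))
```

Request:
carry_out:
  series:
    - [-0.135,-0.3135,-0.011,0,0,1.421,0]
    - [-0.135,-0.3135,-0.011,0,0,1.421,0]
    - [-0.135,-0.3135,-0.011,0,0,1.421,0]
    - [-0.135,-0.3135,-0.011,0,0,1.421,0]
    - [-0.135,-0.3135,-0.011,0,0,1.421,0]
    - [-0.135,-0.3135,-0.011,0,0,1.421,0]
    - [-0.135,-0.3135,-0.011,0,0,1.421,0]
    - [-0.135,-0.3135,-0.011,0,0,1.421,0]
    - [-0.135,-0.3135,-0.011,0,0,1.421,0]
    - [-0.135,-0.3135,-0.011,0,0,1.421,0]

```text
clock: 11.0
position: [0.6248, -0.0603, 0.3097]
tool_rot: [-3.141, 0.0, 1.793]
force: [0.2, 0.1, -0.1]
grip_width: 0.0854
```

```bash
python3 - <<'E'
from h import *
p,d,E,K=grab('wrist','w5'); crop(p,0,0,560,420,1.4,'w5b'); print(tcp()[1]['position'],tcp()[1]['tool_rot'],tcp()[1]['qpos'])
E
```

```text
[ 0.62472789 -0.06028007  0.30993108] [-3.14091177e+00  1.90373286e-04  1.79203524e+00] [-0.30481234  0.49562488  0.46916375  1.51237049 -0.23330034  1.19006464
  0.42408225]
```

View pics/w5b.png

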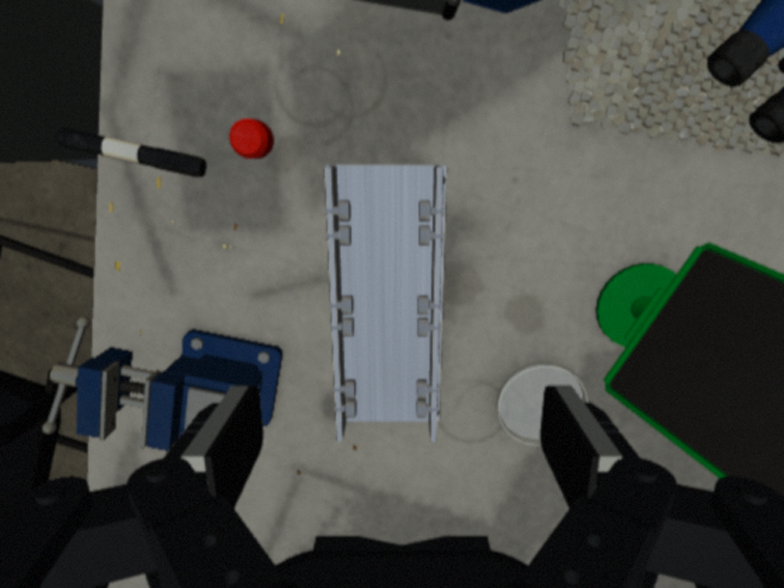

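```bash
python3 - <<'E'
from h import *
p,d,E,K=load('w5'); crop(p,220,105,330,325,2.7,'w5c')
C=cloud(d,E,K); z=C[...,2]
m=(z>.03)&(z<.065)&(C[...,0]>.54)&(C[...,0]<.72)&(C[...,1]<.02)&(C[...,1]>-.29)
mm=np.zeros(z.shape,bool); mm[105:325,225:325]=1; m&=mm
print(m.sum(),rect(C[m][:,:2]))
E
```

```text
3816 ((625.5657348632812, -132.0738525390625), (100.01807403564453, 261.6387939453125), 12.60941219329834)
```

View pics/w5c.png

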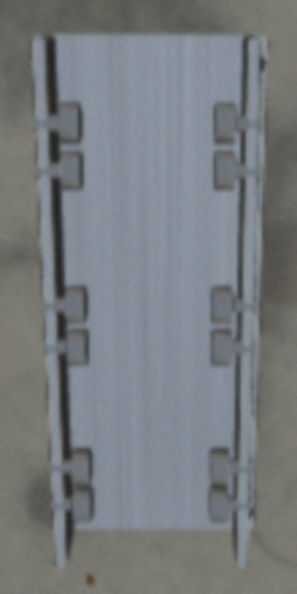

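```bash
python3 - <<'E'
from h import *
p,d,E,K=load('w5')
f=lambda u,v,z:onplane(220+u/2.7,105+v/2.7,E,K,z)[:2]
# inner end x of rollers (top z~.049), shafts rows z .041
L=[(82,123),(83,172),(87,306),(88,349),(91,467),(92,504)]; Rr=[(214,124),(214,172),(211,306),(211,349),(209,467),(209,503)]
PL=np.array([f(u,v,.045) for u,v in L]); PR=np.array([f(u,v,.045) for u,v in Rr]); M=(PL+PR)/2
S=M.reshape(3,2,2).mean(1); print(S.round(4), np.linalg.norm(PL-PR,axis=1).round(4), np.diff(S,axis=0).round(4))
v=S[0]-S[2]; th=np.arctan2(-v[0],v[1]); print('center',S.mean(0),'yaw',th,np.degrees(th))
for y in(.084,0,-.084): print(c2w(0,y,0,np.array([.6256,-.1321]),.2201))
print('Pick', c2w(0,-.084), c2w(0,.084))
P=c2w(0,-.0845); print(rel([P[0],P[1],.16],[np.pi,0,np.pi/2+CY]))
E
```

```text
[[ 0.6081 -0.0497]
 [ 0.6261 -0.1315]
 [ 0.644  -0.2121]] [0.0575 0.0579 0.0574 0.0577 0.0578 0.0581] [[ 0.018  -0.0818]
 [ 0.0178 -0.0806]]
center [ 0.6260707  -0.13110855] yaw 0.21746707930827303 12.459945827400798
[ 0.60726051 -0.05012645  0.        ]
[ 0.6256 -0.1321  0.    ]
[ 0.64393949 -0.21407355  0.        ]
Pick [0.5691914  0.16979988 0.        ] [0.5576086  0.33740012 0.        ]
(array([ 0.2362, -0.0037,  0.1499]), array([-0.0007,  0.0002,  0.1522]))
```

Request:
carry_out:
  series:
    - [0.06,-0.001,0.02,0,0,0.152,60]
    - [0.12,-0.002,0.06,0,0,0.152,60]
    - [0.18,-0.003,0.1,0,0,0.152,60]
    - [0.236,-0.004,0.14,0,0,0.152,60]
    - [0.236,-0.004,0.17,0,0,0.152,60]
    - [0.236,-0.004,0.17,0,0,0.152,60]
    - [0.236,-0.004,0.17,0,0,0.152,60]
  force: 80

```text
clock: 11.92
position: [0.5705, 0.168, 0.1417]
tool_rot: [3.14, 0.0, 1.637]
force: [0.8, -1.0, 2.1]
grip_width: 0.0654
```

```bash
python3 - <<'E'
from h import *
p,d,E,K=grab('wrist','w6'); crop(p,0,0,560,420,1.4,'w6b'); print(tcp()[1]['position'],tcp()[1]['tool_rot'],tcp()[1]['grip_width'])
E
```

```text
[0.5707005  0.16790164 0.14208086] [ 3.13938265e+00 -7.41963203e-05  1.63646566e+00] 0.06550985881646637
```

View pics/w6b.png

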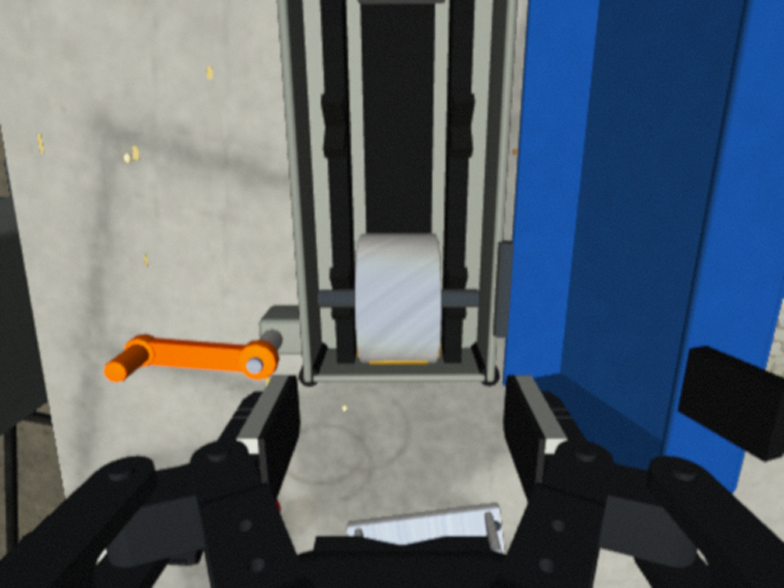

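```bash
python3 - <<'E'
from h import *
p,d,E,K=load('w6')
for u,v in [(335,298),(462,298)]: print(onplane(u/1.4,v/1.4,E,K,.0455), w2c(onplane(u/1.4,v/1.4,E,K,.0455)))
print([w2c(onplane(u/1.4,v/1.4,E,K,.07)) for u,v in [(357,300),(440,300)]])
C=cloud(d,E,K); print(C[int(298/1.4),int(330/1.4)],C[int(298/1.4),int(465/1.4)])
# wheel centre via top: depth max z along column
P=c2w(0,-.0845); print(rel([P[0],P[1],.052],[np.pi,0,np.pi/2+CY]))
E
```

```text
[0.53628721 0.16681848 0.0455    ] [-0.03303145 -0.08470572]
[0.60222628 0.17115551 0.0455    ] [ 0.03304973 -0.0849252 ]
[array([-0.01929408, -0.07801644]), array([ 0.01951099, -0.07814568])]
[0.53327569 0.16754616 0.04636447] [0.60340334 0.17229251 0.04679101]
(array([ 0.0015, -0.0016,  0.0901]), array([ 0.0022, -0.0001, -0.0033]))
```

Request:
carry_out:
  series:
    - [0.001,-0.0015,0.04,0.002,0,0,60]
    - [0.001,-0.0015,0.075,0.002,0,0,60]
    - [0.001,-0.0015,0.09,0.002,0,0,60]
    - [0.001,-0.0015,0.09,0.002,0,0,60]
    - [0.001,-0.0015,0.09,0.002,0,0,200]
    - [0.001,-0.0015,0.09,0.002,0,0,200]
    - [0.001,-0.0015,0.09,0.002,0,0,200]
    - [0.001,-0.0015,0.09,0.002,0,0,200]
  force: 80

```text
clock: 12.98
position: [0.5688, 0.1703, 0.0521]
tool_rot: [3.141, -0.001, 1.638]
force: [-1.4, -0.6, 11.4]
grip_width: 0.0388
```

Request:
carry_out:
  series:
    - [0,0,-0.02,0,0,0,200]
    - [0,0,-0.05,0,0,0,200]
    - [0,0,-0.08,0,0,0,200]
    - [0,0,-0.1,0,0,0,200]
    - [0,0,-0.1,0,0,0,200]

```text
clock: 13.6
position: [0.5688, 0.1705, 0.1528]
tool_rot: [3.14, -0.001, 1.638]
force: [-0.6, 0.1, -3.8]
grip_width: 0.0383
```

```bash
python3 - <<'E'
from h import *
p,d,E,K=grab('wrist','w7'); crop(p,0,0,560,420,1.4,'w7b'); print(tcp()[1]['position'],tcp()[1]['force'],tcp()[1]['grip_width'])
print(rel([.6256,-.1319,.14],[np.pi,0,np.pi/2+.2185]))
E
```

```text
[0.56819652 0.17040685 0.15138306] [ 0.68625602 -0.40026808 -3.62710012] 0.03837419116386171
(array([-0.3055,  0.037 ,  0.0111]), array([-0.0006, -0.0008, -0.1514]))
```

View pics/w7b.png

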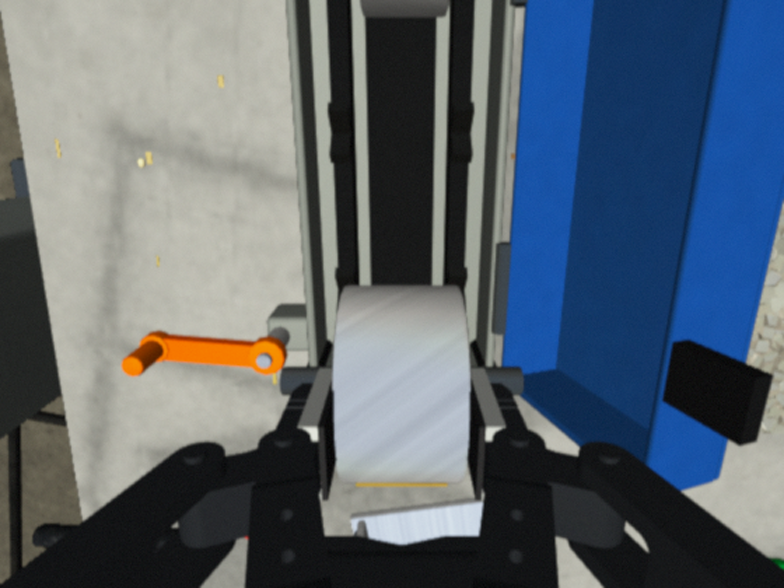

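Request:
carry_out:
  series:
    - [-0.04,0.005,0,0,0,-0.05,200]
    - [-0.09,0.011,0,0,0,-0.1,200]
    - [-0.14,0.017,0,0,0,-0.151,200]
    - [-0.19,0.023,0,0,0,-0.151,200]
    - [-0.24,0.029,0,0,0,-0.151,200]
    - [-0.28,0.034,0,0,0,-0.151,200]
    - [-0.304,0.037,0,0,0,-0.151,200]
    - [-0.304,0.037,0.0,0,0,-0.151,200]
    - [-0.304,0.037,0.04,0,0,-0.151,200]
    - [-0.304,0.037,0.04,0,0,-0.151,200]

```text
clock: 14.9
position: [0.6233, -0.1293, 0.1077]
tool_rot: [-3.135, -0.003, 1.79]
force: [-0.7, 0.2, -3.7]
grip_width: 0.0385
```

```bash
python3 - <<'E'
from h import *
p,d,E,K=grab('wrist','w8'); crop(p,0,0,560,420,1.4,'w8b'); print(tcp()[1]['position'],tcp()[1]['force'],tcp()[1]['grip_width'])
print(rel([.6256,-.1306,.062],[np.pi,0,np.pi/2+.2185]))
E
```

```text
[ 0.62437638 -0.12979451  0.10952946] [ 0.7162099   0.06157071 -2.52373797] 0.03849573754805817
(array([-0.0011,  0.0012,  0.0475]), array([-0.0046, -0.0014,  0.0002]))
```

View pics/w8b.png

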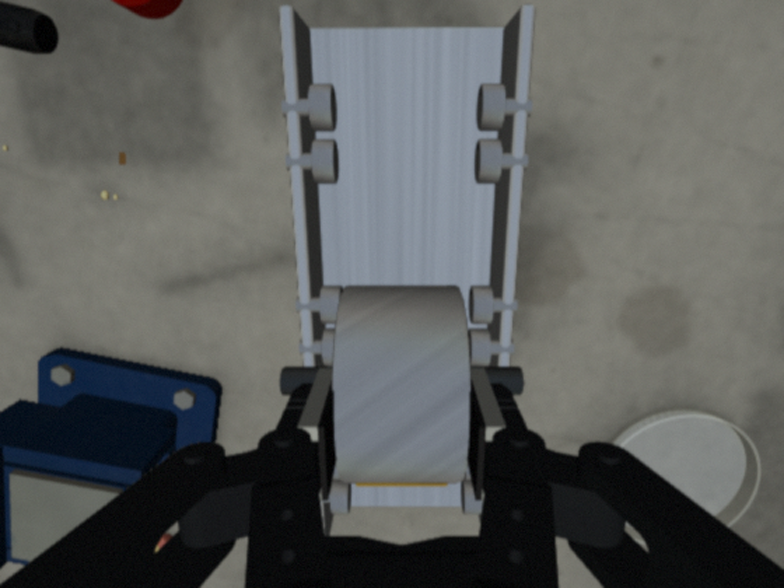

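```bash
python3 - <<'E'
from h import *
p,d,E,K=load('w8'); o=np.array([.6258,-.1318])
for vs in [(105,160),(304,348)]:
    for us in [(298,512),(306,505)][vs[0]>200:][:1]:
        for v in vs: print([w2c(onplane(u/1.4,v/1.4,E,K,.0407),o,.2185).round(4) for u in us])
print([w2c(onplane(u/1.4,v/1.4,E,K,.0407),o,.2185).round(4) for u,v in [(316,304),(502,304),(320,348),(498,348)]])
# axle of held wheel in tool frame, z depth
T,_=tcp()
for u,v in [(300,380),(502,380)]:
    print((np.linalg.inv(T)@np.append(pt(u/1.4,v/1.4,d,E,K),1))[:3])
E
```

```text
[array([-0.0444,  0.0955]), array([0.0425, 0.0955])]
[array([-0.0457,  0.074 ]), array([0.0439, 0.0741])]
[array([-0.0461,  0.0105]), array([0.0451, 0.0107])]
[array([-0.0474, -0.0114]), array([ 0.0465, -0.0111])]
[array([-0.0415,  0.0105]), array([0.0437, 0.0107]), array([-0.0408, -0.0114]), array([ 0.0432, -0.0111])]
[ 0.00050862 -0.03577673  0.00837502]
[0.00064773 0.03352849 0.00824827]
```

Request:
carry_out:
  series:
    - [-0.001,0.0005,0.02,0,0,0,200]
    - [-0.001,0.0005,0.035,0,0,0,200]
    - [-0.001,0.0005,0.045,0,0,0,200]
    - [-0.001,0.0005,0.045,0,0,0,200]
    - [-0.001,0.0005,0.045,0,0,0,200]

```text
clock: 15.58
position: [0.6261, -0.1317, 0.0657]
tool_rot: [-3.14, -0.0, 1.789]
force: [0.5, 0.1, -3.4]
grip_width: 0.0381
```

```bash
python3 - <<'E'
from h import *
print(tcp()[1]['position'],tcp()[1]['force'],tcp()[1]['grip_width'])
print(rel([.6256,-.1312,.060],[np.pi,0,np.pi/2+.2185]))
E
```

```text
[ 0.62610723 -0.13167577  0.06570941] [ 0.48831245  0.06690203 -3.39666487] 0.03808683209133402
(array([ 0.0006, -0.0004,  0.0057]), array([-0.0015, -0.    , -0.0006]))
```

Request:
carry_out:
  series:
    - [0.0005,0,0.002,0,0,0,200]
    - [0.0005,0,0.004,0,0,0,200]
    - [0.0005,0,0.004,0,0,0,200]

```text
clock: 15.95
position: [0.6258, -0.1306, 0.0614]
tool_rot: [-3.14, -0.001, 1.789]
force: [-0.6, 1.8, -1.7]
grip_width: 0.0383
```

Request:
carry_out:
  series:
    - [0,0,0.001,0,0,0,200]
    - [0,0,0.001,0,0,0,100]
    - [0,0,0.001,0,0,0,80]
    - [0,0,0.001,0,0,0,80]
    - [0,0,-0.03,0,0,0,80]
    - [0,0,-0.08,0,0,0,60]
    - [0,0,-0.1,0,0,0,60]
    - [0,0,-0.1,0,0,0,60]

```text
clock: 16.95
position: [0.6267, -0.1313, 0.1629]
tool_rot: [3.141, 0.001, 1.789]
force: [-0.1, 0.7, -1.1]
grip_width: 0.0652
```

```bash
python3 - <<'E'
from h import *
p,d,E,K=grab('wrist','w9'); crop(p,0,0,560,420,1.4,'w9b'); print(tcp()[1]['position'],tcp()[1]['force'],tcp()[1]['grip_width'])
P=c2w(0,.0845,a=.066); print(P,rel([P[0],P[1],.16],[np.pi,0,np.pi/2+.066]))
E
```

```text
[ 0.62608101 -0.13107297  0.16156206] [ 0.21820841 -0.30560887 -1.33790564] 0.0653211653064723
[0.55782705 0.33791603 0.        ] (array([0.4726, 0.0348, 0.0015]), array([-1.10e-03,  1.00e-04,  1.52e-01]))
```

View pics/w9b.png

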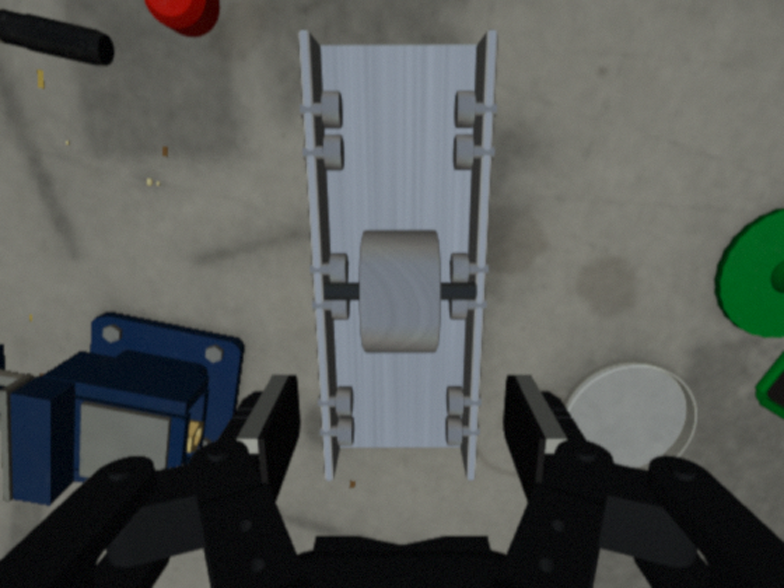

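Request:
carry_out:
  series:
    - [0.06,0.003,-0.01,0,0,0.05,60]
    - [0.12,0.007,-0.02,0,0,0.1,60]
    - [0.18,0.012,-0.03,0,0,0.152,60]
    - [0.24,0.017,-0.03,0,0,0.152,60]
    - [0.3,0.022,-0.03,0,0,0.152,60]
    - [0.36,0.027,-0.03,0,0,0.152,60]
    - [0.42,0.031,-0.01,0,0,0.152,60]
    - [0.472,0.035,0.02,0,0,0.152,60]
    - [0.472,0.035,0.02,0,0,0.152,60]
    - [0.472,0.035,0.02,0,0,0.152,60]

```text
clock: 18.25
position: [0.5578, 0.3365, 0.1403]
tool_rot: [-3.139, 0.002, 1.637]
force: [0.0, -1.1, 0.2]
grip_width: 0.0652
```

```bash
python3 - <<'E'
from h import *
p,d,E,K=grab('wrist','w10'); crop(p,0,0,560,420,1.4,'w10b'); print(tcp()[1]['position'],tcp()[1]['tool_rot'],tcp()[1]['force'],tcp()[1]['grip_width'])
E
```

```text
[0.55831667 0.33607291 0.14098192] [-3.13934388e+00  1.09907293e-03  1.63545405e+00] [ 0.87999552 -1.11816375  0.44381976] 0.06534503796995278
```

View pics/w10b.png

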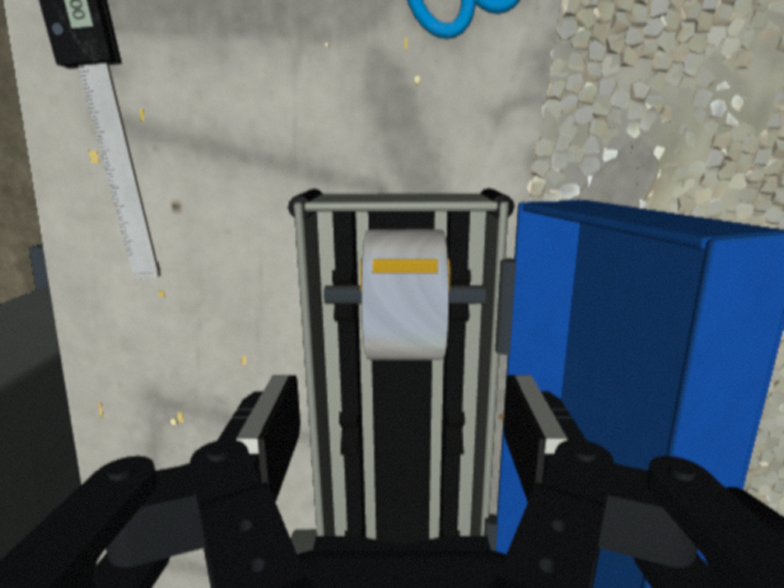

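```bash
python3 - <<'E'
from h import *
p,d,E,K=load('w10')
A=[onplane(u/1.4,v/1.4,E,K,.0455) for u,v in [(340,295),(470,295)]]; print(A)
D=[onplane(u/1.4,v/1.4,E,K,.07) for u,v in [(364,297),(448,297)]]; print(D)
c=(D[0]+D[1])/2; print(rel([c[0],(A[0][1]+A[1][1])/2,.052],[np.pi,0,np.pi/2+.066]))
E
```

```text
[array([0.52588523, 0.33742854, 0.0455    ]), array([0.59283848, 0.34188795, 0.0455    ])]
[array([0.53983132, 0.34498401, 0.07      ]), array([0.57867486, 0.34757163, 0.07      ])]
(array([0.0036, 0.0014, 0.089 ]), array([-0.0022,  0.0011, -0.0013]))
```

Request:
carry_out:
  series:
    - [0.003,0.001,0.04,0,0,0,60]
    - [0.003,0.001,0.075,0,0,0,60]
    - [0.003,0.001,0.09,0,0,0,60]
    - [0.003,0.001,0.09,0,0,0,60]
    - [0.003,0.001,0.09,0,0,0,200]
    - [0.003,0.001,0.09,0,0,0,200]
    - [0.003,0.001,0.09,0,0,0,200]
    - [0.003,0.001,0.09,0,0,0,200]
  force: 80

```text
clock: 19.3
position: [0.5594, 0.3406, 0.0532]
tool_rot: [-3.141, -0.001, 1.636]
force: [-2.3, -1.3, 10.2]
grip_width: 0.0382
```

Request:
carry_out:
  series:
    - [0,0,-0.02,0,0,0,200]
    - [0,0,-0.05,0,0,0,200]
    - [0,0,-0.08,0,0,0,200]
    - [0,0,-0.1,0,0,0,200]
    - [0,0,-0.1,0,0,0,200]

```text
clock: 19.92
position: [0.5594, 0.3408, 0.1532]
tool_rot: [3.141, -0.002, 1.637]
force: [-0.1, -0.3, -4.1]
grip_width: 0.0386
```

```bash
python3 - <<'E'
from h import *
p,d,E,K=grab('wrist','w11'); crop(p,0,0,560,420,1.4,'w11b'); print(tcp()[1]['position'],tcp()[1]['force'],tcp()[1]['grip_width'])
print(rel([.6078,-.0500,.152],[np.pi,0,np.pi/2+.2185]))
E
```

```text
[0.5587597  0.34059983 0.15170853] [ 0.64790236 -0.39941379 -4.06259379] 0.038570206875321755
(array([-0.393 ,  0.0231, -0.0005]), array([-0.0015, -0.0007, -0.1523]))
```

View pics/w11b.png

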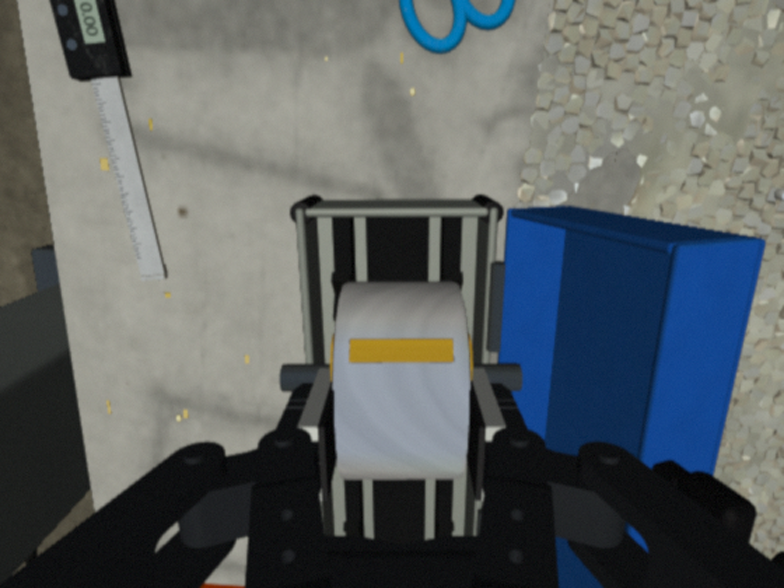

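Request:
carry_out:
  series:
    - [-0.04,0.003,0,0,0,-0.05,200]
    - [-0.09,0.006,0,0,0,-0.1,200]
    - [-0.14,0.009,0,0,0,-0.152,200]
    - [-0.19,0.012,0,0,0,-0.152,200]
    - [-0.24,0.015,0,0,0,-0.152,200]
    - [-0.29,0.018,0,0,0,-0.152,200]
    - [-0.34,0.021,0,0,0,-0.152,200]
    - [-0.375,0.023,0.0,0,0,-0.152,200]
    - [-0.392,0.023,0.0,0,0,-0.152,200]
    - [-0.392,0.023,0.0,0,0,-0.152,200]

```text
clock: 21.22
position: [0.6071, -0.05, 0.1506]
tool_rot: [-3.138, -0.0, 1.787]
force: [-0.3, 0.4, -3.6]
grip_width: 0.0383
```

Request:
carry_out:
  series:
    - [0,0,0.02,0,0,0,200]
    - [0,0,0.04,0,0,0,200]
    - [0,0,0.04,0,0,0,200]
    - [0,0,0.04,0,0,0,200]

```text
clock: 21.72
position: [0.6078, -0.0484, 0.1118]
tool_rot: [-3.14, -0.0, 1.79]
force: [-0.1, 0.0, -2.8]
grip_width: 0.0382
```

```bash
python3 - <<'E'
from h import *
p,d,E,K=grab('wrist','w12'); crop(p,0,0,560,420,1.4,'w12b'); print(tcp()[1]['position'],tcp()[1]['force'],tcp()[1]['grip_width'])
print(rel([.6074,-.049,.062],[np.pi,0,np.pi/2+.2185]))
E
```

```text
[ 0.60792554 -0.04862621  0.11206886] [ 0.51294607  0.52901623 -2.07690733] 0.03849363016683189
(array([-0.0003, -0.0005,  0.0501]), array([-0.0011, -0.0003,  0.0002]))
```

View pics/w12b.png

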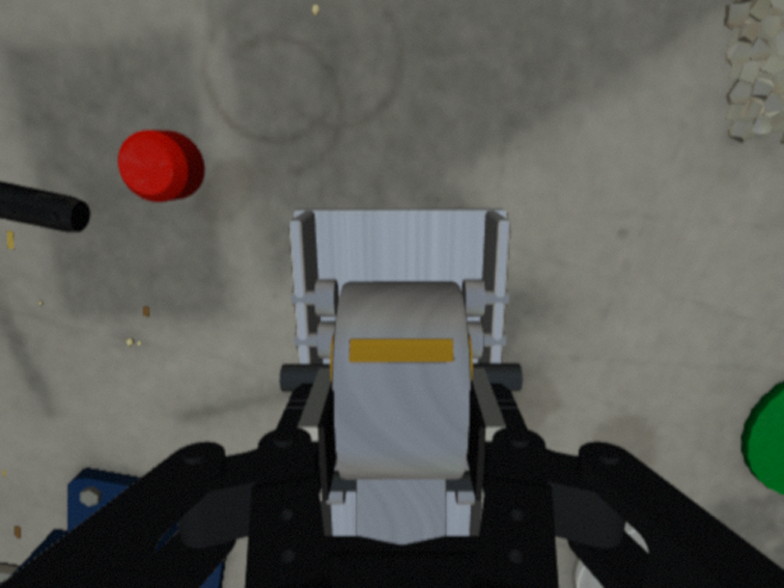

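```bash
python3 - <<'E'
from h import *
p,d,E,K=load('w12'); o=np.array([.6258,-.1318])
q=[onplane(u/1.4,v/1.4,E,K,.0407) for u,v in [(303,298),(502,298),(306,341),(500,341)]]
print([w2c(a,o,.2185).round(4) for a in q], np.mean(q,0))
E
```

```text
[array([-0.0455,  0.0943]), array([0.0472, 0.0943]), array([-0.0453,  0.0727]), array([0.0476, 0.0728])] [ 0.6086859  -0.05005345  0.0407    ]
```

Request:
carry_out:
  series:
    - [-0.001,0,0.02,0,0,0,200]
    - [-0.001,0,0.038,0,0,0,200]
    - [-0.001,0,0.046,0,0,0,200]
    - [-0.001,0,0.048,0,0,0,200]
    - [-0.001,0,0.05,0,0,0,200]
    - [-0.001,0,0.05,0,0,0,200]

```text
clock: 22.52
position: [0.6069, -0.0491, 0.0615]
tool_rot: [-3.138, -0.002, 1.79]
force: [-7.5, 6.0, 3.3]
grip_width: 0.0381
```

Request:
carry_out:
  series:
    - [0,0,0,0,0,0,100]
    - [0,0,0,0,0,0,80]
    - [0,0,0,0,0,0,80]
    - [0,0,-0.03,0,0,0,80]
    - [0.01,0,-0.08,0,0,0,60]
    - [0.03,0,-0.12,0,0,0,60]
    - [0.03,0,-0.12,0,0,0,60]
    - [0.03,0,-0.12,0,0,0,60]

```text
clock: 23.52
position: [0.6012, -0.0211, 0.1809]
tool_rot: [-3.139, -0.0, 1.789]
force: [-0.3, -0.5, -0.6]
grip_width: 0.0655
```

```bash
python3 - <<'E'
from h import *
p,d,E,K=grab('wrist','w13'); crop(p,0,0,560,420,1.4,'w13b'); print(tcp()[1]['position'],tcp()[1]['force'],tcp()[1]['grip_width'])
p,d,E,K=grab('scene','s13'); crop(p,290,180,480,320,4.2,'s13b')
E
```

```text
[ 0.60098077 -0.02137042  0.18046389] [-0.11563894 -0.16643261 -0.44715794] 0.06532314121512084
```

View pics/w13b.png

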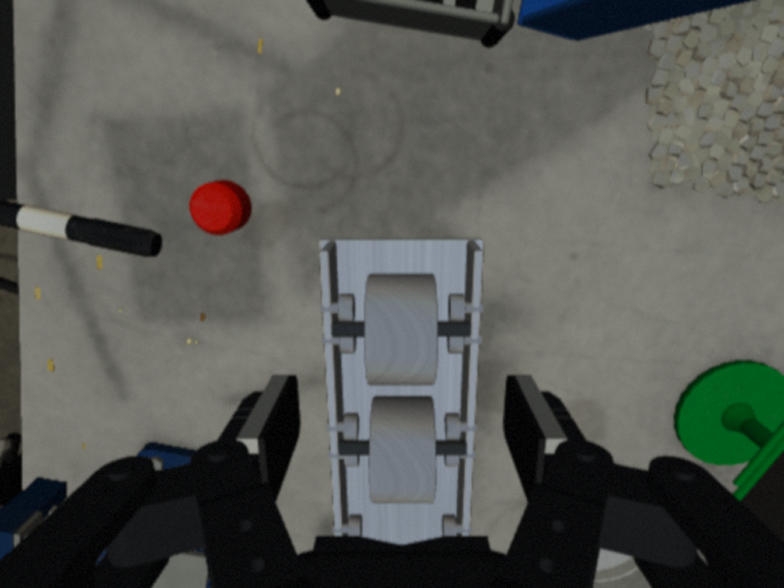

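View pics/s13b.png

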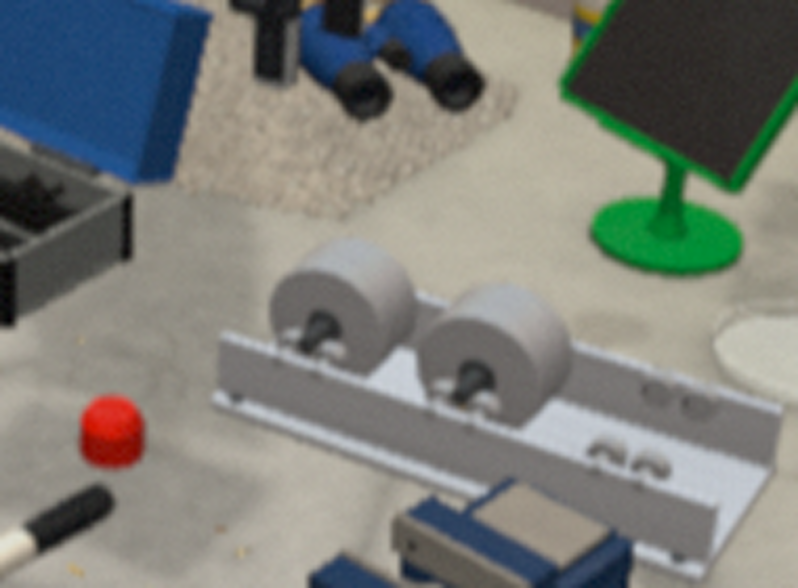

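Request:
carry_out:
  series:
    - [0,0,0,0,0,0,60]
    - [0,0,0,0,0,0,60]
    - [0,0,0,0,0,0,60]
    - [0,0,0,0,0,0,60]
    - [0,0,0,0,0,0,60]
    - [0,0,0,0,0,0,60]
    - [0,0,0,0,0,0,60]
    - [0,0,0,0,0,0,60]
    - [0,0,0,0,0,0,60]
    - [0,0,0,0,0,0,60]

```text
clock: 24.88
position: [0.6014, -0.0209, 0.1814]
tool_rot: [-3.14, -0.0, 1.789]
force: [0.9, 0.2, 0.7]
grip_width: 0.0653
```

Request:
carry_out:
  series:
    - [0,0,0,0,0,0,60]
    - [0,0,0,0,0,0,60]
    - [0,0,0,0,0,0,60]
    - [0,0,0,0,0,0,60]
    - [0,0,0,0,0,0,60]
    - [0,0,0,0,0,0,60]
    - [0,0,0,0,0,0,60]
    - [0,0,0,0,0,0,60]
    - [0,0,0,0,0,0,60]
    - [0,0,0,0,0,0,60]

```text
clock: 26.12
position: [0.6014, -0.0209, 0.1814]
tool_rot: [-3.14, -0.0, 1.789]
force: [0.0, 0.0, 0.1]
grip_width: 0.0649
```

Request:
carry_out:
  series:
    - [0,0,0,0,0,0,60]
    - [0,0,0,0,0,0,60]
    - [0,0,0,0,0,0,60]
    - [0,0,0,0,0,0,60]
    - [0,0,0,0,0,0,60]
    - [0,0,0,0,0,0,60]
    - [0,0,0,0,0,0,60]
    - [0,0,0,0,0,0,60]
    - [0,0,0,0,0,0,60]
    - [0,0,0,0,0,0,60]

```text
clock: 27.38
position: [0.6014, -0.0209, 0.1814]
tool_rot: [-3.14, -0.0, 1.789]
force: [-0.9, -0.9, 0.2]
grip_width: 0.0657
```

Request:
carry_out:
  series:
    - [0,0,0,0,0,0,60]
    - [0,0,0,0,0,0,60]
    - [0,0,0,0,0,0,60]
    - [0,0,0,0,0,0,60]
    - [0,0,0,0,0,0,60]
    - [0,0,0,0,0,0,60]
    - [0,0,0,0,0,0,60]
    - [0,0,0,0,0,0,60]
    - [0,0,0,0,0,0,60]
    - [0,0,0,0,0,0,60]

```text
clock: 28.62
position: [0.6014, -0.0209, 0.1814]
tool_rot: [-3.14, -0.0, 1.789]
force: [-0.0, 0.4, -0.7]
grip_width: 0.0654
```

```bash
python3 - <<'E'
from h import *
p,d,E,K=grab('wrist','w14'); crop(p,220,150,340,390,2.4,'w14b')
p2,d,E,K=grab('scene','s14'); crop(p2,290,180,480,320,4.2,'s14b')
E
```

Request:
carry_out:
  series:
    - [0,0,0,0,0,0,60]
    - [0,0,0,0,0,0,60]
    - [0,0,0,0,0,0,60]
    - [0,0,0,0,0,0,60]
    - [0,0,0,0,0,0,60]
    - [0,0,0,0,0,0,60]
    - [0,0,0,0,0,0,60]
    - [0,0,0,0,0,0,60]
    - [0,0,0,0,0,0,60]
    - [0,0,0,0,0,0,60]

```text
clock: 29.98
position: [0.6014, -0.0209, 0.1814]
tool_rot: [-3.14, -0.0, 1.789]
force: [0.0, 0.1, -0.2]
grip_width: 0.0657
```

```bash
python3 - <<'E'
from h import *
p,d,E,K=grab('wrist','w15')
a=load('w14')[0].astype(int); b=load('w13')[0].astype(int)
for nm,(y0,y1,x0,x1) in dict(w84=(195,275,262,312),w0=(285,358,265,312),table=(80,180,330,420)).items():
    print(nm,abs(p.astype(int)-a)[y0:y1,x0:x1].mean(),abs(b-a)[y0:y1,x0:x1].mean())
p2,d,E,K=grab('scene','s15'); crop(p2,290,180,480,320,4.2,'s15b')
E
```

```text
w84 1.4209166666666666 1.6119166666666667
w0 1.4232002331681726 1.763722918488293
table 1.4304074074074073 1.5013333333333334
```

View pics/s15b.png

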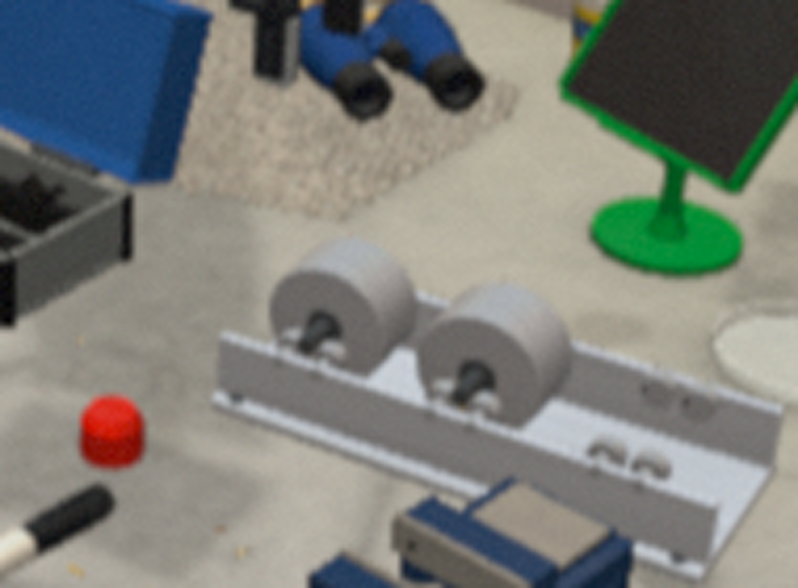

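View pics/w14b.png

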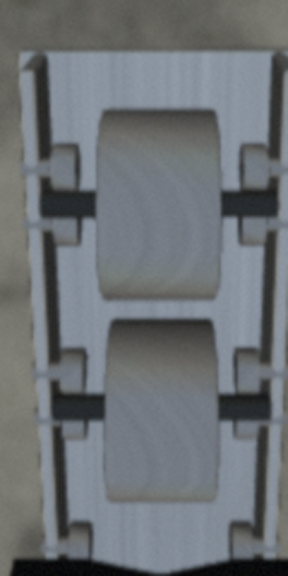

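```bash
python3 - <<'E'
from h import *
p,d,E,K=load('w15'); crop(p,220,150,340,390,2.4,'w15b'); o=np.array([.6258,-.1318])
f=lambda u,v,z:onplane(220+u/2.4,150+v/2.4,E,K,z)
for (ul,ur,v,dl,dr,vm) in [(50,265,204,97,221,204),(60,262,407,105,218,410)]:
    A=[f(ul,v,.053),f(ur,v,.053)]; D=[f(dl,vm,.08),f(dr,vm,.08)]
    m=(A[0]+A[1])/2; dm=(D[0]+D[1])/2; print('axle mid',m,w2c(m,o,.2185),'yaw',np.arctan2(*(A[1]-A[0])[[1,0]]),'drum',w2c(dm,o,.2185), np.linalg.norm(D[0]-D[1]))
print(rel([.6075,-.0493,.13],[np.pi,0,np.pi/2+.2185]))
E
```

```text
axle mid [ 0.60653169 -0.04901472  0.053     ] [-0.00086518  0.08499365] yaw 0.2184518228149893 drum [-0.00026691  0.09543084] 0.039245209788629845
axle mid [ 0.62569873 -0.12969451  0.053     ] [0.00035753 0.00207738] yaw 0.21889070196810162 drum [0.00053147 0.01957979] 0.038887521627884815
(array([-0.029 , -0.0001,  0.0514]), array([-0.0019, -0.0003, -0.0006]))
```

Request:
carry_out:
  series:
    - [-0.02,0,0.02,0,0,0,60]
    - [-0.029,0,0.05,0,0,0,60]
    - [-0.029,0,0.08,0,0,0,60]
    - [-0.029,0,0.11,0,0,0,60]
    - [-0.029,0,0.1205,0,0,0,60]
    - [-0.029,0,0.1205,0,0,0,60]
    - [-0.029,0,0.1205,0,0,0,60]

```text
clock: 30.95
position: [0.608, -0.0493, 0.062]
tool_rot: [-3.141, 0.0, 1.789]
force: [0.7, 0.7, 0.1]
grip_width: 0.0651
```

Request:
carry_out:
  series:
    - [0,0,0,0,0,0,100]
    - [0,0,0,0,0,0,120]
    - [0,0,0,0,0,0,200]
    - [0,0,0,0,0,0,200]
    - [0,0,0,0,0,0,200]
    - [0,0,0,0,0,0,200]
  force: 80

```text
clock: 31.7
position: [0.6076, -0.0493, 0.0616]
tool_rot: [-3.14, -0.0, 1.789]
force: [-3.3, 1.1, 10.4]
grip_width: 0.0383
```

Request:
carry_out:
  series:
    - [0,0,-0.015,0,0,0,200]
    - [0,0,-0.04,0,0,0,200]
    - [0,0,-0.07,0,0,0,200]
    - [0,0,-0.09,0,0,0,200]
    - [0,0,-0.09,0,0,0,200]

```text
clock: 32.33
position: [0.6083, -0.0493, 0.1526]
tool_rot: [3.141, 0.0, 1.789]
force: [0.7, 0.0, -3.2]
grip_width: 0.0382
```

```bash
python3 - <<'E'
from h import *
p,d,E,K=grab('wrist','w16'); crop(p,0,0,560,420,1.4,'w16b'); print(tcp()[1]['position'],tcp()[1]['force'],tcp()[1]['grip_width'])
p2,d,E,K=grab('scene','s16'); crop(p2,290,130,480,320,3,'s16b')
for y in (.084,-.084): 
    P=c2w(0,y,a=.066); print(P,rel([P[0],P[1],.152],[np.pi,0,np.pi/2+.066]))
E
```

```text
[ 0.60770478 -0.04912287  0.1513069 ] [ 0.57537349  0.13300996 -4.56523547] 0.038553480466203625
[0.55786002 0.33741711 0.        ] (array([ 0.3881,  0.0353, -0.0014]), array([-0.0023, -0.0003,  0.1521]))
[0.56893998 0.16978289 0.        ] (array([ 0.222 ,  0.0099, -0.0014]), array([-0.0023, -0.0003,  0.1521]))
```

View pics/w16b.png

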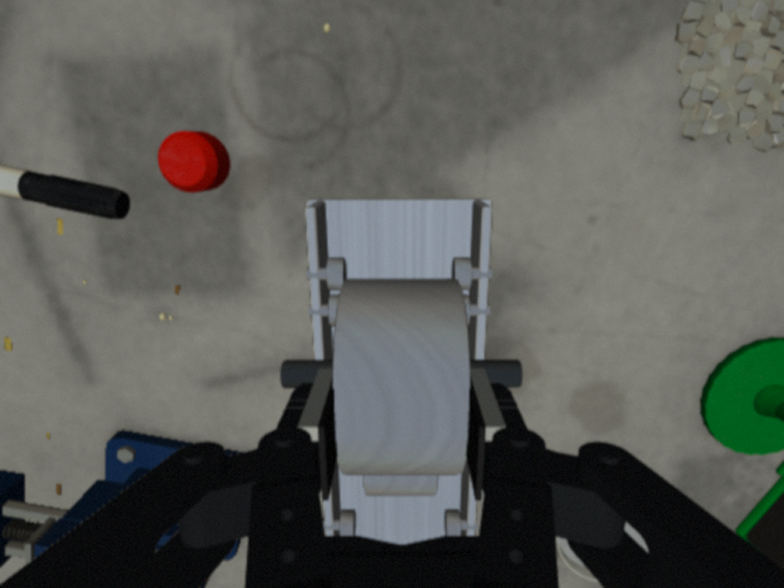

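View pics/s16b.png

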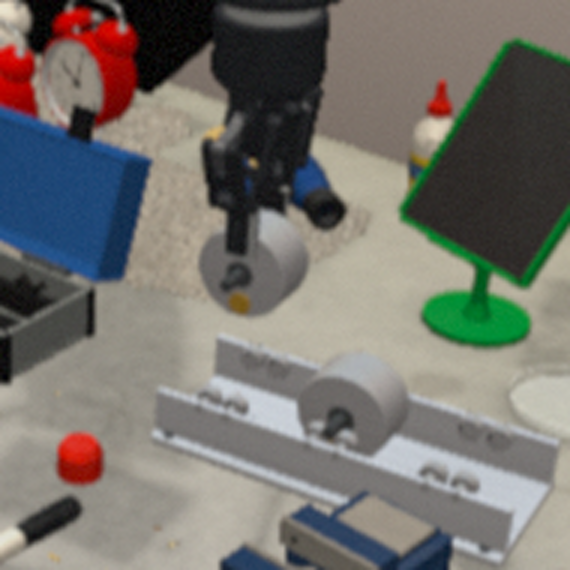

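Request:
carry_out:
  series:
    - [0.04,0.003,-0.003,0,0,0.05,200]
    - [0.09,0.008,-0.005,0,0,0.1,200]
    - [0.14,0.012,-0.005,0,0,0.152,200]
    - [0.19,0.017,-0.005,0,0,0.152,200]
    - [0.24,0.022,-0.005,0,0,0.152,200]
    - [0.29,0.027,-0.005,0,0,0.152,200]
    - [0.34,0.032,-0.002,0,0,0.152,200]
    - [0.375,0.036,0,0,0,0.152,200]
    - [0.39,0.037,0.0,0,0,0.152,200]
    - [0.39,0.037,0.0,0,0,0.152,200]

```text
clock: 33.67
position: [0.5589, 0.3397, 0.15]
tool_rot: [-3.139, 0.001, 1.638]
force: [-0.3, -0.9, -2.9]
grip_width: 0.0379
```

Request:
carry_out:
  series:
    - [0,0,0.02,0,0,0,200]
    - [0,0,0.04,0,0,0,200]
    - [0,0,0.04,0,0,0,200]
    - [0,0,0.04,0,0,0,200]

```text
clock: 34.17
position: [0.5596, 0.3392, 0.1109]
tool_rot: [-3.14, 0.0, 1.636]
force: [-0.5, -0.3, -3.1]
grip_width: 0.0383
```

```bash
python3 - <<'E'
from h import *
p,d,E,K=grab('wrist','w17'); crop(p,0,0,560,420,1.4,'w17b'); print(tcp()[1]['position'],tcp()[1]['tool_rot'],tcp()[1]['force'],tcp()[1]['grip_width'])
p2,d,E,K=grab('scene','s17'); crop(p2,180,130,370,270,4,'s17b')
print(rel([.5592,.3398,.053],[np.pi,0,np.pi/2+.066]))
E
```

```text
[0.55969484 0.33938152 0.11127988] [-3.14015218e+00 -1.93649994e-04  1.63636185e+00] [-0.83987023  0.46319748 -3.33952173] 0.03857664569888656
(array([ 0.0002, -0.0004,  0.0584]), array([-0.0013, -0.0004, -0.0002]))
```

View pics/w17b.png

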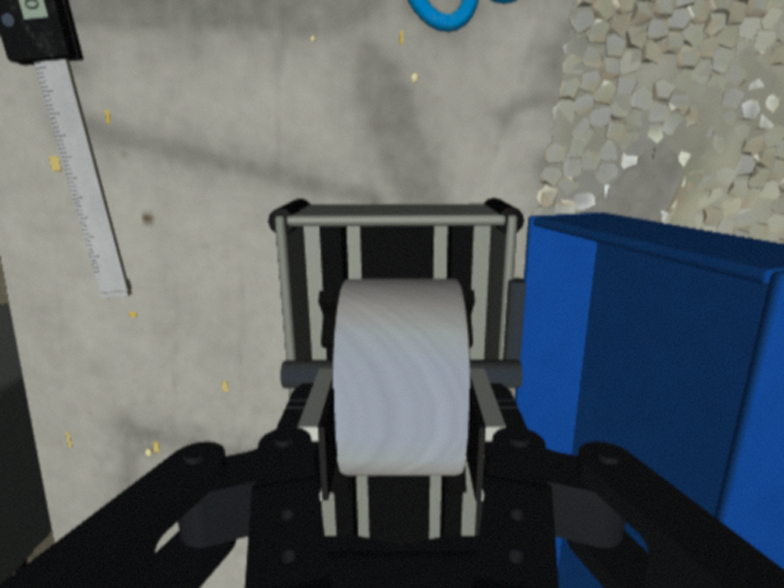

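View pics/s17b.png

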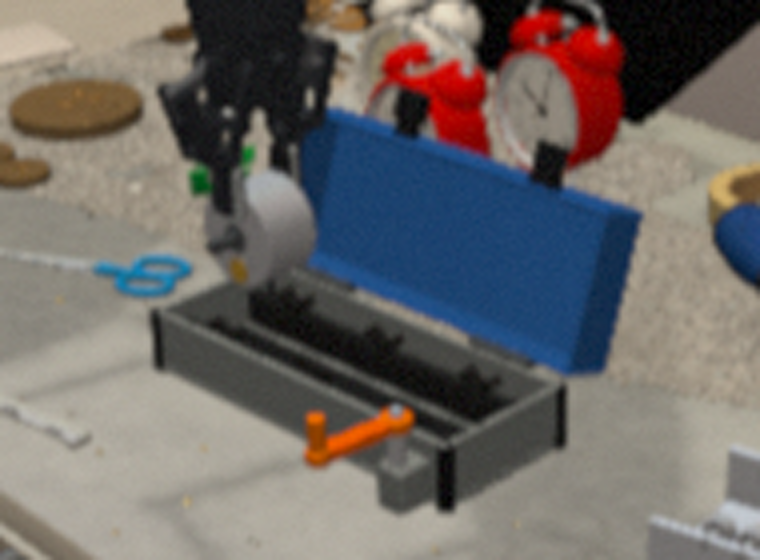

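Request:
carry_out:
  series:
    - [0,0,0.02,0,0,0,200]
    - [0,0,0.04,0,0,0,200]
    - [0,0,0.052,0,0,0,200]
    - [0,0,0.055,0,0,0,200]
    - [0,0,0.0565,0,0,0,200]
    - [0,0,0.0565,0,0,0,200]
    - [0,0,0.0565,0,0,0,200]

```text
clock: 35.15
position: [0.5594, 0.3397, 0.0548]
tool_rot: [-3.14, -0.0, 1.637]
force: [0.5, 0.2, -3.5]
grip_width: 0.0386
```

Request:
carry_out:
  series:
    - [0,0,0.001,0,0,0,200]
    - [0,0,0.0015,0,0,0,200]
    - [0,0,0.0015,0,0,0,200]

```text
clock: 35.52
position: [0.5595, 0.3397, 0.054]
tool_rot: [-3.14, -0.001, 1.637]
force: [-4.1, -1.8, 13.4]
grip_width: 0.0381
```

Request:
carry_out:
  series:
    - [0,0,-0.0005,0,0,0,200]
    - [0,0,-0.0005,0,0,0,125]
    - [0,0,-0.0005,0,0,0,110]
    - [0,0,-0.0005,0,0,0,80]
    - [0,0,-0.0005,0,0,0,80]
    - [0,0,-0.03,0,0,0,80]
    - [0,0,-0.07,0,0,0,60]
    - [0,0,-0.11,0,0,0,60]
    - [0,0,-0.11,0,0,0,60]

```text
clock: 36.65
position: [0.5608, 0.3402, 0.1659]
tool_rot: [3.14, -0.003, 1.637]
force: [1.1, -0.2, -0.1]
grip_width: 0.0651
```

```bash
python3 - <<'E'
from h import *
p,d,E,K=grab('wrist','w18'); crop(p,0,0,560,420,1.4,'w18b'); print(tcp()[1]['position'],tcp()[1]['tool_rot'],tcp()[1]['force'],tcp()[1]['grip_width'])
p2,d,E,K=grab('scene','s18'); crop(p2,180,130,370,270,4,'s18b')
print(rel([.6257,-.1310,.15],[np.pi,0,np.pi/2+.2185]))
E
```

```text
[0.55983794 0.33989423 0.1640006 ] [-3.14129356e+00 -1.29270137e-03  1.63685749e+00] [ 0.79331402 -0.04131248 -0.86737064] 0.06516018488704592
(array([-0.474 ,  0.0352,  0.0126]), array([-0.0019, -0.0004, -0.1523]))
```

View pics/w18b.png

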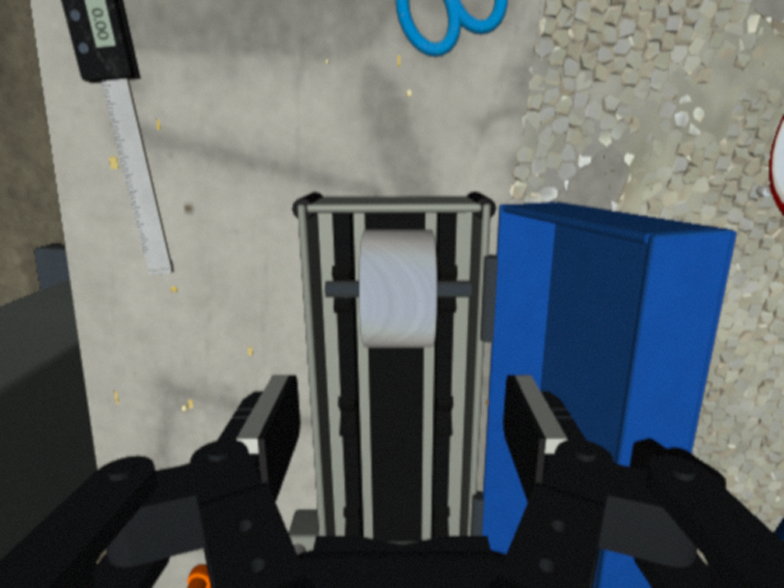

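View pics/s18b.png

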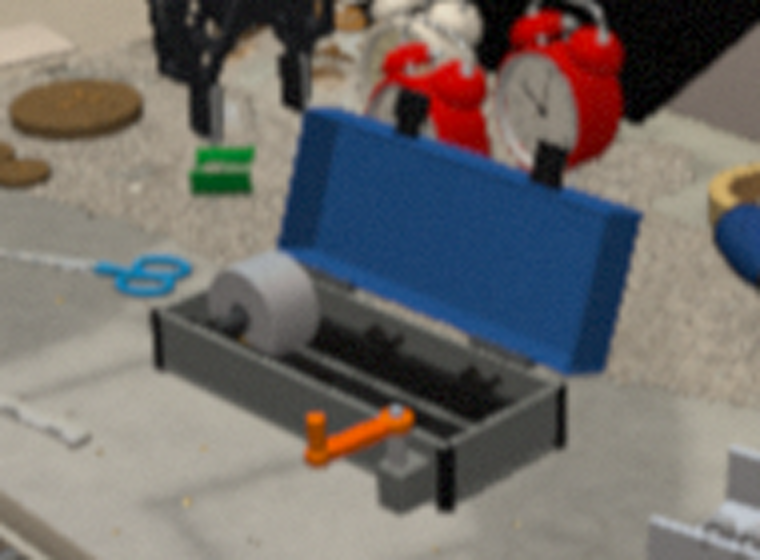

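Request:
carry_out:
  series:
    - [-0.05,0.004,-0.02,0,0,-0.05,60]
    - [-0.11,0.009,-0.03,0,0,-0.1,60]
    - [-0.17,0.013,-0.03,0,0,-0.152,60]
    - [-0.23,0.017,-0.03,0,0,-0.152,60]
    - [-0.29,0.022,-0.03,0,0,-0.152,60]
    - [-0.35,0.026,-0.03,0,0,-0.152,60]
    - [-0.41,0.031,-0.03,0,0,-0.152,60]
    - [-0.474,0.035,0.0,0,0,-0.152,60]
    - [-0.474,0.035,0.02,0,0,-0.152,60]
    - [-0.474,0.035,0.02,0,0,-0.152,60]

```text
clock: 38.0
position: [0.624, -0.1316, 0.1403]
tool_rot: [-3.135, -0.002, 1.787]
force: [-0.0, 0.8, 0.3]
grip_width: 0.0657
```

```bash
python3 - <<'E'
from h import *
p,d,E,K=grab('wrist','w19'); crop(p,0,0,560,420,1.4,'w19b'); print(tcp()[1]['position'],tcp()[1]['tool_rot'],tcp()[1]['force'],tcp()[1]['grip_width'])
print(rel([.6257,-.1310,.0613],[np.pi,0,np.pi/2+.2185]))
E
```

```text
[ 0.62487604 -0.13066431  0.14175669] [-3.13731362e+00 -1.30193401e-03  1.78870827e+00] [-0.2396353   0.84636808  0.96858487] 0.0653019866339208
(array([-0.0006,  0.0011,  0.0805]), array([-0.0043, -0.0013, -0.0006]))
```

View pics/w19b.png

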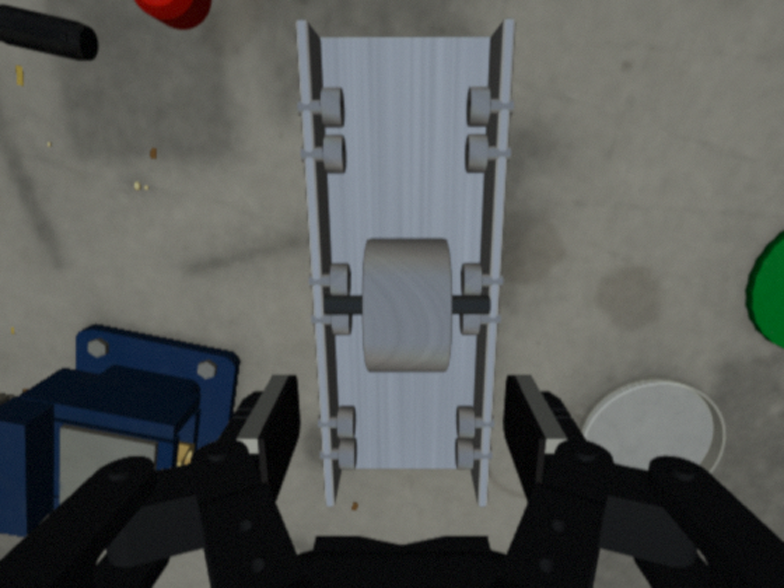

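Request:
carry_out:
  series:
    - [-0.001,0.001,0.03,0,0,0,60]
    - [-0.001,0.001,0.06,0,0,0,60]
    - [-0.001,0.001,0.0805,0,0,0,60]
    - [-0.001,0.001,0.0805,0,0,0,60]
    - [-0.001,0.001,0.0805,0,0,0,60]

```text
clock: 38.67
position: [0.6272, -0.1318, 0.0635]
tool_rot: [-3.141, 0.0, 1.789]
force: [-0.2, -0.5, -0.2]
grip_width: 0.0654
```

Request:
carry_out:
  series:
    - [0.0005,-0.001,0.002,0,0,0,60]
    - [0.0005,-0.001,0.002,0,0,0,100]
    - [0.0005,-0.001,0.002,0,0,0,120]
    - [0.0005,-0.001,0.002,0,0,0,200]
    - [0.0005,-0.001,0.002,0,0,0,200]
    - [0.0005,-0.001,0.002,0,0,0,200]
    - [0.0005,-0.001,0.002,0,0,0,200]
  force: 80

```text
clock: 39.55
position: [0.6256, -0.1317, 0.0608]
tool_rot: [-3.14, -0.0, 1.789]
force: [-1.5, 0.6, 6.8]
grip_width: 0.0389
```

Request:
carry_out:
  series:
    - [0,0,-0.015,0,0,0,200]
    - [0,0,-0.04,0,0,0,200]
    - [0,0,-0.07,0,0,0,200]
    - [0,0,-0.09,0,0,0,200]
    - [0,0,-0.09,0,0,0,200]

```text
clock: 40.17
position: [0.6263, -0.1317, 0.1518]
tool_rot: [3.141, 0.0, 1.789]
force: [-0.5, -0.1, -4.4]
grip_width: 0.0386
```

```bash
python3 - <<'E'
from h import *
p,d,E,K=grab('wrist','w20'); crop(p,0,0,560,420,1.4,'w20b'); print(tcp()[1]['position'],tcp()[1]['force'],tcp()[1]['grip_width'])
p2,d,E,K=grab('scene','s20'); crop(p2,140,130,480,320,2.3,'s20b')
print(rel([.5690,.1700,.152],[np.pi,0,np.pi/2+.066]))
E
```

```text
[ 0.62572049 -0.13145314  0.1504463 ] [-0.31519605  0.14897878 -4.63142923] 0.038294161208519674
(array([ 0.3064,  0.0102, -0.0022]), array([-0.0028, -0.0005,  0.1522]))
```

View pics/w20b.png

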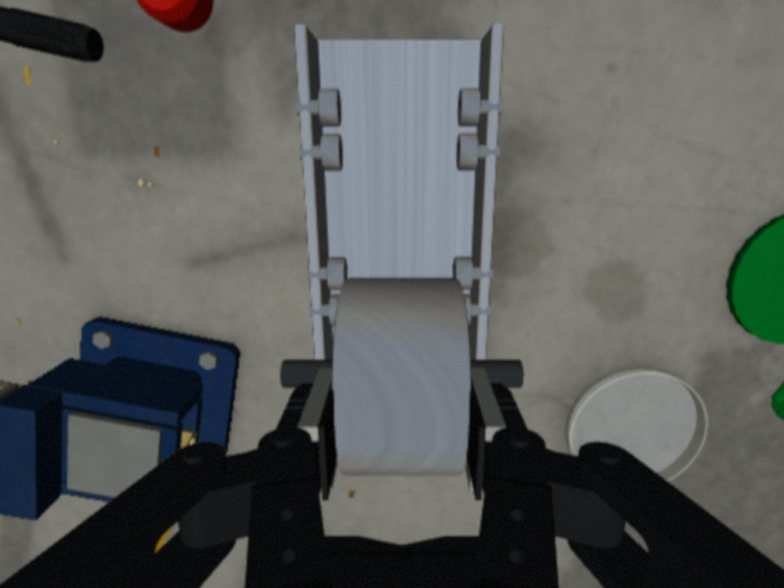

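View pics/s20b.png

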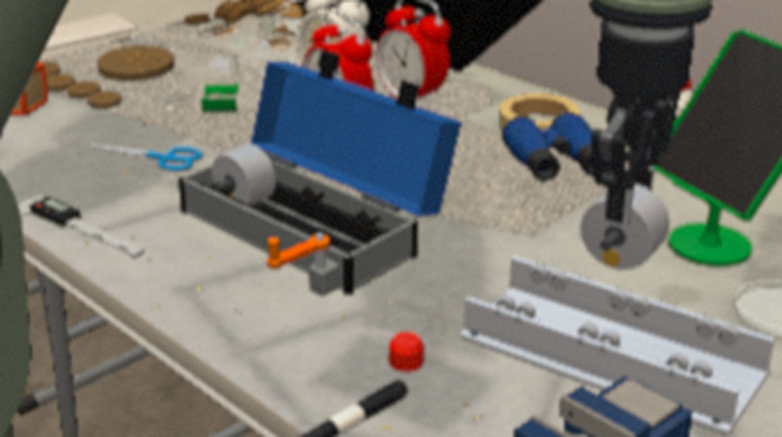

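Request:
carry_out:
  series:
    - [0.04,0.002,-0.005,0,0,0.05,200]
    - [0.09,0.003,-0.008,0,0,0.1,200]
    - [0.14,0.005,-0.008,0,0,0.152,200]
    - [0.19,0.006,-0.008,0,0,0.152,200]
    - [0.24,0.008,-0.005,0,0,0.152,200]
    - [0.285,0.009,0,0,0,0.152,200]
    - [0.3055,0.01,0,0,0,0.152,200]
    - [0.3055,0.01,0.02,0,0,0.152,200]
    - [0.3055,0.01,0.035,0,0,0.152,200]
    - [0.3055,0.01,0.035,0,0,0.152,200]

```text
clock: 41.52
position: [0.5687, 0.1678, 0.1141]
tool_rot: [-3.137, 0.001, 1.636]
force: [0.6, -0.7, -3.3]
grip_width: 0.0385
```

```bash
python3 - <<'E'
from h import *
p,d,E,K=grab('wrist','w21'); crop(p,0,0,560,420,1.4,'w21b'); print(tcp()[1]['position'],tcp()[1]['tool_rot'],tcp()[1]['force'],tcp()[1]['grip_width'])
print(rel([.569,.1692,.056],[np.pi,0,np.pi/2+.066]))
E
```

```text
[0.56922439 0.1679614  0.11496418] [-3.13856414e+00  7.38662528e-04  1.63566956e+00] [-0.76276659 -0.6777421  -2.60111267] 0.038323532269245245
(array([0.0013, 0.    , 0.059 ]), array([-0.003 ,  0.0007, -0.0011]))
```

View pics/w21b.png

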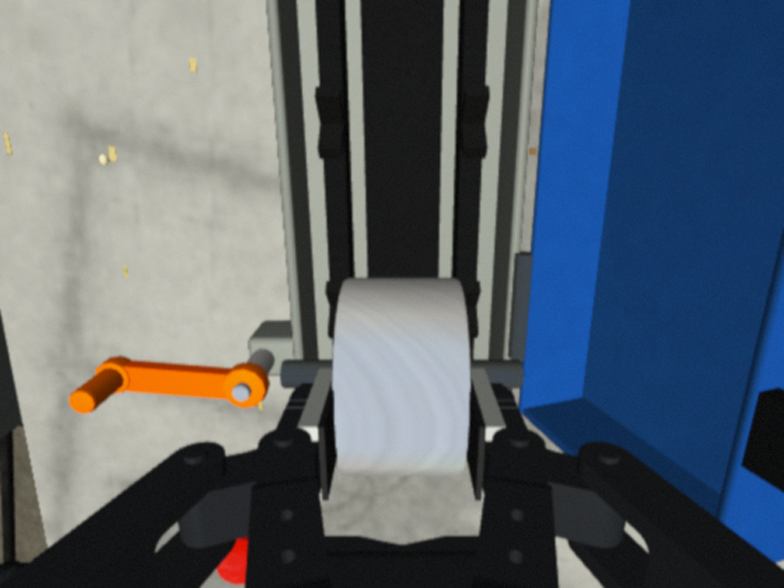

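```bash
python3 - <<'E'
from h import *
p,d,E,K=load('w21'); crop(p,215,45,355,255,3.5,'w21c')
for v in (105,122,140): print([onplane(u/1.4,v/1.4,E,K,.045).round(4) for u in (330,475)])
T,_=tcp()
print([(np.linalg.inv(T)@np.append(pt(u/1.4,374/1.4,d,E,K),1))[:3].round(4) for u in (300,504)])
E
```

```text
[array([0.5334, 0.2581, 0.045 ]), array([0.5926, 0.2619, 0.045 ])]
[array([0.5335, 0.2515, 0.045 ]), array([0.5933, 0.2554, 0.045 ])]
[array([0.5337, 0.2445, 0.045 ]), array([0.5941, 0.2484, 0.045 ])]
[array([ 0.0017, -0.0352,  0.008 ]), array([0.0016, 0.0348, 0.0082])]
```

View pics/w21c.png

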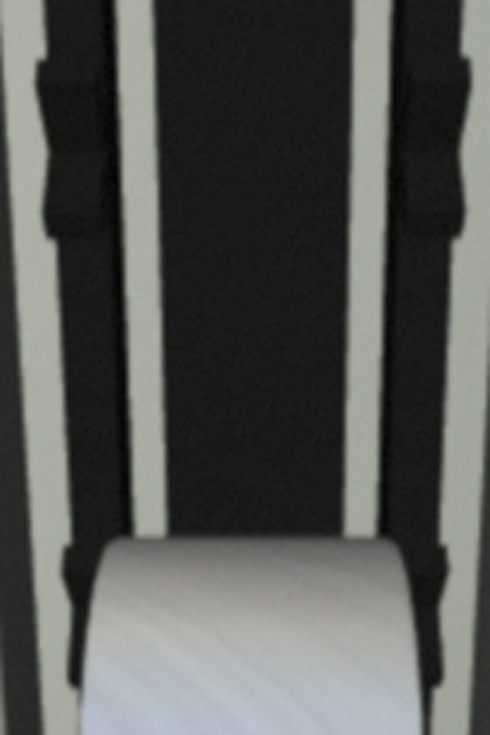

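```bash
python3 - <<'E'
from h import *
p,d,E,K=load('w21')
for a,b,v in [(75,435,153),(75,440,608)]:
    for z in (.035,.038): print(((onplane(215+a/3.5,45+v/3.5,E,K,z)+onplane(215+b/3.5,45+v/3.5,E,K,z))/2).round(4))
E
```

```text
[0.5637 0.253  0.035 ]
[0.5637 0.2529 0.038 ]
[0.5696 0.1701 0.035 ]
[0.5696 0.1711 0.038 ]
```

Request:
carry_out:
  series:
    - [0.001,0,0.02,0,0,0,200]
    - [0.001,0,0.04,0,0,0,200]
    - [0.001,0,0.055,0,0,0,200]
    - [0.001,0,0.059,0,0,0,200]
    - [0.001,0,0.059,0,0,0,200]
    - [0.001,0,0.059,0,0,0,200]

```text
clock: 42.32
position: [0.5695, 0.1699, 0.057]
tool_rot: [-3.14, -0.0, 1.637]
force: [-0.8, 0.8, -4.2]
grip_width: 0.0385
```

Request:
carry_out:
  series:
    - [-0.0005,0,0.0015,0,0,0,200]
    - [-0.0005,0,0.003,0,0,0,200]
    - [-0.0005,0,0.0035,0,0,0,200]
    - [-0.0005,0,0.0035,0,0,0,200]

```text
clock: 42.82
position: [0.5692, 0.1693, 0.0532]
tool_rot: [-3.14, -0.0, 1.637]
force: [-1.5, 0.0, 4.5]
grip_width: 0.0386
```

Contact is made; release gently and retreat.

Request:
carry_out:
  series:
    - [0,0,0,0,0,0,200]
    - [0,0,0,0,0,0,125]
    - [0,0,0,0,0,0,110]
    - [0,0,0,0,0,0,80]
    - [0,0,0,0,0,0,80]
    - [0,0,-0.03,0,0,0,80]
    - [0,0,-0.07,0,0,0,60]
    - [0,0,-0.11,0,0,0,60]
    - [0,0,-0.15,0,0,0,60]
    - [0,0,-0.15,0,0,0,60]

```text
clock: 44.08
position: [0.5707, 0.1696, 0.2057]
tool_rot: [3.139, -0.002, 1.637]
force: [-0.9, -0.1, -0.1]
grip_width: 0.0651
```

```bash
python3 - <<'E'
from h import *
p,d,E,K=grab('wrist','w22'); crop(p,0,0,560,420,1.4,'w22b'); print(tcp()[1]['position'],tcp()[1]['tool_rot'],tcp()[1]['force'],tcp()[1]['grip_width'])
p2,d,E,K=grab('scene','s22'); crop(p2,200,150,340,260,5.5,'s22b')
E
```

```text
[0.56984582 0.16958851 0.20388504] [-3.14149235e+00 -9.52661879e-04  1.63689820e+00] [-0.23221919  0.73224    -0.90247169] 0.06517350004539418
```

View pics/w22b.png

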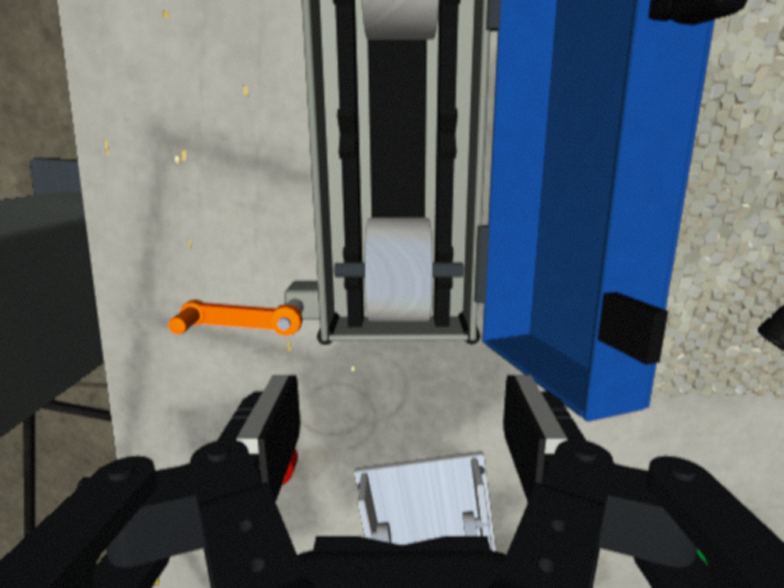

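View pics/s22b.png

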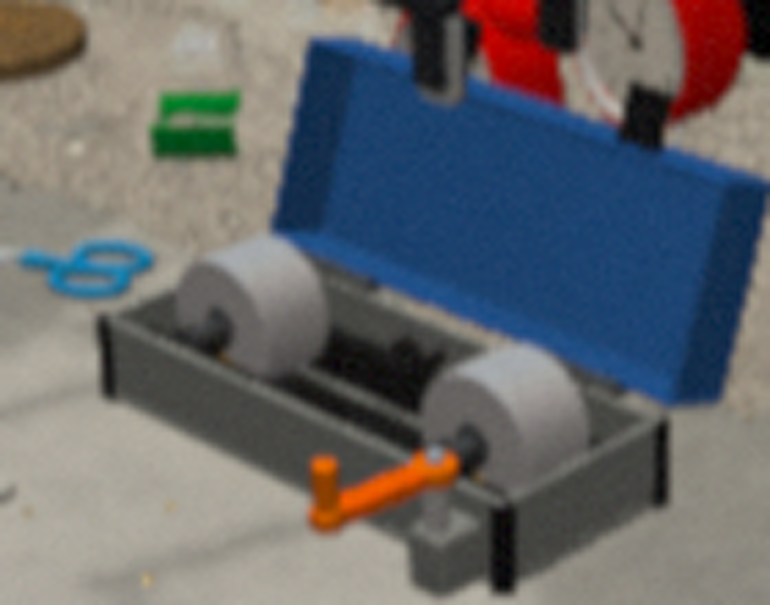

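```bash
python3 - <<'E'
from h import *
def run(tag,box,s,c,yaw,name):
    p,d,E,K=load(tag); x0,y0,x1,y1=box
    im=cv2.resize(p[y0:y1,x0:x1],None,fx=s,fy=s,interpolation=cv2.INTER_CUBIC)
    ex=np.array([np.cos(yaw),np.sin(yaw),0]); ey=np.array([-ex[1],ex[0],0]); ez=np.array([0,0,1.])
    for sd,col in ((-1,(0,255,0)),):
        for a,cc in ((0,(0,0,255)),(.26,(255,0,255)),(-.26,(255,255,0))):
            P=c+sd*ex*.02+.023*(np.sin(a)*ey-np.cos(a)*ez); u,v=proj(P,E,K); cv2.circle(im,(int((u-x0+.5)*s),int((v-y0+.5)*s)),3,cc,-1)
        u,v=proj(c+sd*ex*.042,E,K); cv2.circle(im,(int((u-x0+.5)*s),int((v-y0+.5)*s)),3,col,-1)
    cv2.imwrite(f'pics/{name}.png',im); return im
a=run('s20',(370,170,450,270),6,np.array([.6257,-.1314,.1395]),.2185,'a20')
b=run('s16',(340,170,420,270),6,np.array([.6077,-.0491,.1397]),.2185,'a16')
cv2.imwrite('pics/a.png',np.hstack([b,a])[:, :800])
c=run('s22',(220,185,270,225),8,np.array([.559,.3385,.042]),.066,'a22l')
d=run('s22',(270,200,320,240),8,np.array([.569,.1695,.042]),.066,'a22r')
cv2.imwrite('pics/b.png',np.hstack([c,d]))
E
```

```text
(no output)
```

View pics/a.png

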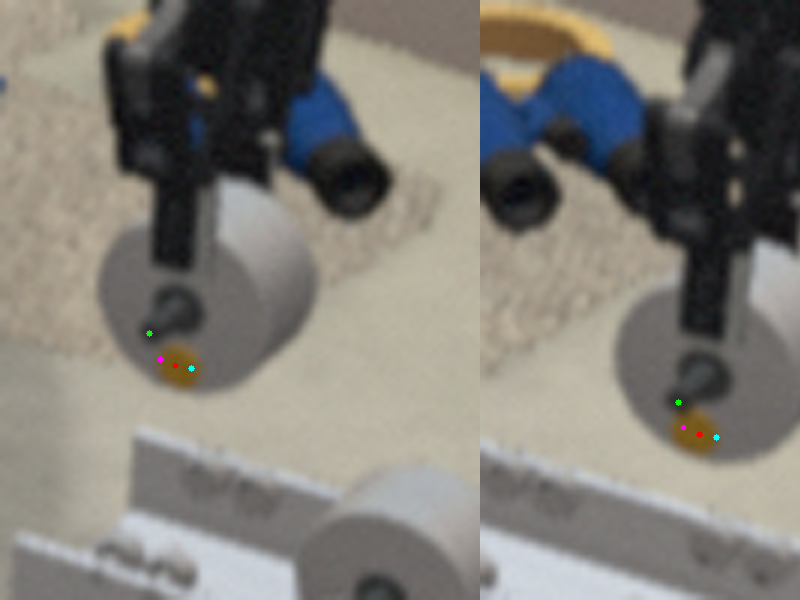

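View pics/b.png

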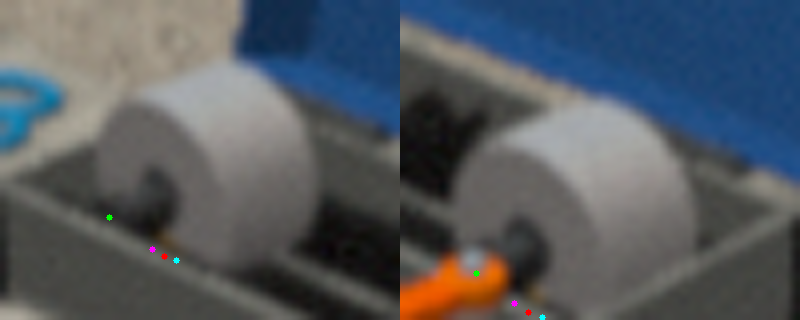

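Request:
carry_out:
  series:
    - [-0.05,-0.03,-0.05,0,0,0,60]
    - [-0.1,-0.08,-0.06,0,0,0,60]
    - [-0.1,-0.12,-0.06,0,0,0,60]
    - [-0.1,-0.12,-0.06,0,0,0,60]
    - [-0.1,-0.12,-0.06,0,0,0,60]
    - [-0.1,-0.12,-0.06,0,0,0,60]
    - [-0.1,-0.12,-0.06,0,0,0,60]
    - [-0.1,-0.12,-0.06,0,0,0,60]
    - [-0.1,-0.12,-0.06,0,0,0,60]
    - [-0.1,-0.12,-0.06,0,0,0,60]

```text
clock: 45.42
position: [0.4564, 0.0617, 0.2631]
tool_rot: [-3.14, 0.0, 1.637]
force: [-0.3, 1.0, 0.6]
grip_width: 0.0656
```

```bash
python3 - <<'E'
from h import *
print(tcp()[1]['position'],tcp()[1]['force'])
p,d,E,K=grab('top','t23'); a=p[125:275,100:460]
p2,d,E,K=grab('scene','s23'); b=p2[130:380,100:460]
cv2.imwrite('pics/f.png',cv2.resize(np.vstack([a,b]),None,fx=1.5,fy=1.5,interpolation=cv2.INTER_CUBIC))
E
```

```text
[0.45643873 0.06165413 0.26311956] [-0.29597024  0.95262458  0.61338166]
```

View pics/f.png

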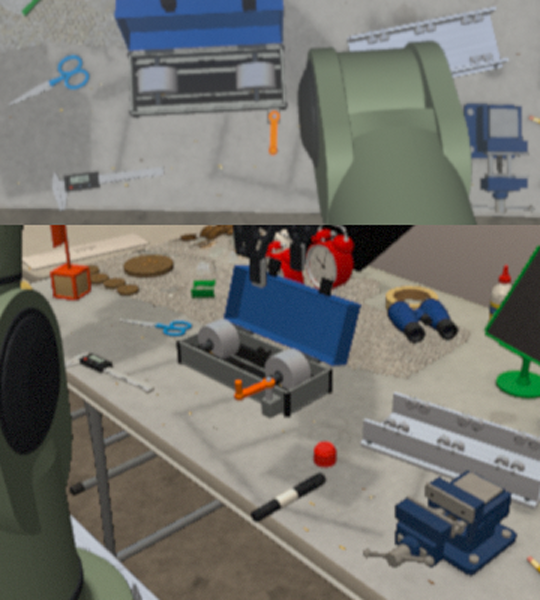

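```bash
python3 -c "
from workcell import ticket; print(ticket.job_done())"
```

```text
the job is handed in; nothing more can be done
None
```

The job is done and handed in at about 45 s of the 210 s allowed; the hand-in reports no verdict.

- **Case:** I swung the latch out to about 1.5 rad and lifted the lid past its tipping point. It fell fully open and stayed there. Only two flywheels were in the case, in the outer cradles.
- **Settling:** I set both wheels on the roller stand, at the +84 mm and middle stations, and let them settle there together for about 7 s. Two wrist pictures 1.4 s apart then differed only by camera noise, so both were hanging still.
- **Return:** I put both wheels back in the outer cradles. With each wheel lifted off the stand, its brass spot was within roughly 5 degrees of straight down.

**Last checks:** In the final pictures both wheels are seated and the lid is open. The red cap and caliper are where they started, and the robot is touching nothing.

**Less certain:** In the cradles only the upper edge of each brass spot shows above the case wall. The final heavy-side-down angle is therefore confirmed only in part. It also rests on the in-hand check and the gentle release. I saw no knocked wheel and no slackened grip, and no check failed.

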